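# Lap the plaque and load the rinsing tub

## Robot

A 6-joint arm with a two-finger parallel gripper is mounted at the origin on the work surface. World frame = base frame: x ahead of the robot, y to its left, z up, the work surface at z = 0. Lengths are in m, angles in degrees, forces in N, time in s.
With the tool pointing down it reaches from about 0.35 to 0.875 m from the base axis. Payload 4.2 kg.
Tool frame: the origin (TCP) lies at the very end of the fingers, on their centre line; the grasp point (between the pads) lies 19 mm behind it (r.hold_point_z is the distance from the TCP to the grasp point, in m); z points along the fingers, y is the direction in which the jaws open and shut (so a half turn about z gives the same grasp; the last joint's range is limited). The gripper opens to 87 mm and grips with 3 to 60 N. Pads are 19 mm wide; open, the fingers measure 117 mm over their backs; the gripper's body (75 mm by 190 mm) begins 51 mm behind the grasp point.
Start: joints at [-57.548, 22.042, 0.453, 0, -68.411, -14.817], TCP at [0.189, -0.596, 0.223] pointing down, gripper open.
Joint ranges: [-179.83, 179.83], [-69.29, 118.12], [-61.27, 80.66], [-181.25, 117.63], [-171.15, -9.14], [-177.46, 177.46]. Speed limits (degrees/s): [159.86, 159.86, 180, 180, 180, 180].

## Interface

Orientations are given as a 3x3 rotation matrix whose columns are the frame's x, y, z axes.
In Python, from station import r, cams, ticket gives the robot as it stands.
- The arm moves only by the tool drive_tool, never from a script. Its argument "deltas" is a list of rows, each an object of numbers: "dx", "dy", "dz": the shift along the tool's x, y, z in m; "wx", "wy", "wz": the turn, a rotation vector about the tool's x, y, z in degrees. A call has 1 to 20 rows; each row is the pose to reach, as a shift and turn from the pose commanded when the call began, along the tool's axes at that moment; what a row does not reach only later rows make up. A row lasts 1/10 s, in which the tool goes at most 50 mm and 8.59 degrees, less where a joint would pass 70% of its speed; a pose out of reach is approached as far as the arm can. A call with a gripper value outside its range is refused whole. "gripper" is the opening, from 0 (shut) to 1 (fully open), set as the call begins (left out, the last holds). The fingers move at their own pace and stop on an object; the grip force is fixed at half the most. Time passes only in rows, so rows that repeat a pose let the fingers close. It gives the time, the measured TCP pose, the force and the opening at its end, in the units of the state.
- r.sense(): the state, without advancing time (a new reading comes with each control period).
- cams.capture(name): name is "scene" or "side" or "wrist"; returns the picture (480x640x3 uint8, red, green, blue); there is no depth.
- cams.camera_model(name): a dict with "intrinsics" (3x3 intrinsics, pixels), "extrinsics" (4x4, takes a point from world to camera coordinates); the wrist camera has in their place "T_tool_cam" (4x4, takes a point from camera to tool coordinates, whose origin is the TCP and whose axes are the flange's). Camera axes: x right, y down, z forward; pixel columns grow to the right and rows downward; lengths in m; the calibration is good to about 2 mm. A picture is of the moment at which its call begins: read the wrist's pose just before it. camera_model takes no time and is no camera call.
- ticket.finish_job(): hands the job in, once; it reports no verdict.
The state is a dict: "time_s": time; "joints": joint angles; "joint_velocities": joint speeds; "effort": joint torques, N m; "tcp_pos": TCP position; "ee_rot": TCP orientation; "wrist_force": force on the tool from outside, world axes, zero at the start; "moment": the same for the moment, N m; "gripper_width": opening from 0.0 (shut) to 1.0 (fully open).
Only numpy, scipy, OpenCV 4.12 (cv2) and the standard library are available. Lean on these libraries where they do the work, as an engineer would, in place of code of your own. Each camera call takes 0.05 s, during which the arm holds its last target.

## Task

Finish the stone plaque held on the plywood board: rub the lapping block over it in one slow stroke from the near end (towards the robot) to the far end and back, pressed flat with a firm but moderate force all the way, put the block back sole down on its rubber pad, and then lay the plaque flat, face up, on the bottom of the steel rinsing tub. Also stand every stone carving from the table upright on the tub's bottom beside the plaque, setting each piece down gently rather than dropping it. Leave everything else where it is.

Things in the scene. Friction and masses are not known exactly. Their poses are not given: they have to be found in the camera images.
- tub: Low open rectangular steel rinsing tub, fixed to the table, outside 230 (its x) x 300 (its y) x 50 mm high, walls and floor 4 mm thick. Origin: centre of its underside.
- tub_in (a point): Centre of the tub's inner floor, same axes as the tub.
- board: Fixed plywood holding board 220 (its x) x 210 (its y) x 15 mm; its +x points away from the robot to within 0.3 rad. Carries a dark wooden bed with corner stops on its +y half and a black rubber pad on its -y half. Origin: centre of its underside.
- bed (a point): Top centre of the bed (150 x 44 mm, 20 mm above the board's face) on which the plaque lies at the start. The stops at the four corners are 30 to 32 mm above the board's face (15 mm below the plaque's face) and have 1.5 mm play; the middle 120 mm of the plaque's long sides are free for fingers.
- pad (a point): Top centre of the black rubber pad (90 along board x, 60 along board y, 4 mm thick), the lapping block's place.
- plaque: Stone plaque 150 (x) x 56 (y) x 24 mm, 0.5 kg, lying in the bed, its x along the board's x (away from the robot). Origin: centre of its underside, z up.
- plaque_face (a point): Centre of the plaque's flat top face, axes as the plaque's: -x is its near end, +x its far end.
- lapper: Lapping block 60 (x) x 40 (y) x 46 mm high, pale wood on a grey 12 mm abrasive sole, 0.2 kg, on the pad at the start with its x along the board's x. Grip it across its 40 mm. Origin: centre of its underside, z up.
- ball: Carving: pierced ball 64 mm across (centre 36 mm up) on a round foot 60 mm across, 68 mm high, 0.28 kg. Plain grey-green stone. Stands upright in the middle of the table; may be absent. Origin: centre of its underside, z up.
- pot: Carving: round brush pot, a cylinder 62 mm across and 62 mm high with a dark shallow mouth, 0.3 kg. Plain grey-green stone. Stands upright in the middle of the table; may be absent. Origin: centre of its underside, z up.
- seal: Carving: square seal 52 x 52 x 46 mm with a round knob on top (70 mm high in all), 0.3 kg. Plain grey-green stone. Stands upright in the middle of the table; may be absent. Origin: centre of its underside, z up.
- beast: Carving: crouching beast 84 (x, head at +x) x 46 (y) mm, back 36 to 52 mm high, head 62 mm high, 0.33 kg. Grip it across its 46 mm. Plain grey-green stone. Stands upright in the middle of the table; may be absent. Origin: centre of its underside, z up.
- gourd: Carving: double gourd, belly 66 mm across at 26 mm up, waist 38 mm across at 50 mm, 75 mm high, foot 56 mm across, 0.32 kg. Plain grey-green stone. Stands upright in the middle of the table; may be absent. Origin: centre of its underside, z up.
- paste: Bystander: white paste jar 34 mm across, 45 mm high, among the carvings. Origin: centre of its underside, z up.
- brushpot: Bystander: white ceramic cup of brushes 64 mm across, 75 mm high (brushes to 135). Origin: centre of its underside, z up.
- spray: Bystander: green plastic bottle 60 mm across, 150 mm high. Origin: centre of its underside, z up.
- graver: Bystander: graver with a red handle (like a screwdriver, 25 mm thick) lying across beyond the carvings.
- dustbrush: Bystander: hand brush lying near the robot, on its right.
Things that resemble listed ones, but are neither listed nor needed, are in the scene too. What is shaped like the plaque but red is not meant.

How it is judged (in metres and radians):
On the way, in this order (a step that is already met when the one before it is completed fails the run):
1. the lapping block is pressed on the plaque's near end (x of lapper in the frame of plaque_face between -0.065 and -0.035 m and y of lapper in the frame of plaque_face between -0.025 and 0.025 m and z of lapper in the frame of plaque_face between -0.006 and 0.006 m and contact force between lapper and plaque between 3 and 40 N), for 0.1 s.
2. the stroke goes on, still pressed, just before the middle (x of lapper in the frame of plaque_face between -0.027 and -0.003 m and y of lapper in the frame of plaque_face between -0.025 and 0.025 m and z of lapper in the frame of plaque_face between -0.006 and 0.006 m and contact force between lapper and plaque between 3 and 40 N), for 0.05 s.
3. the stroke goes on, still pressed, just past the middle (x of lapper in the frame of plaque_face between 0.003 and 0.027 m and y of lapper in the frame of plaque_face between -0.025 and 0.025 m and z of lapper in the frame of plaque_face between -0.006 and 0.006 m and contact force between lapper and plaque between 3 and 40 N), for 0.05 s.
4. the stroke goes on, still pressed, at the far end (x of lapper in the frame of plaque_face between 0.035 and 0.065 m and y of lapper in the frame of plaque_face between -0.025 and 0.025 m and z of lapper in the frame of plaque_face between -0.006 and 0.006 m and contact force between lapper and plaque between 3 and 40 N), for 0.05 s.
5. the stroke goes on, still pressed, coming back, before the middle (all of step 3), for 0.05 s.
6. the stroke goes on, still pressed, coming back, past the middle (all of step 2), for 0.05 s.
7. the stroke goes on, still pressed, back at the near end (all of step 1), for 0.05 s.
8. the lapping block is back on its rubber pad, sole down (horizontal distance between lapper and pad below 0.025 m and z of lapper in the frame of pad below 0.006 m and angle between lapper's own z axis and vertical below 0.1 rad and linear speed of lapper below 0.03 m/s), for 0.2 s.
9. the plaque lies flat on the tub's floor, face up (x of plaque in the frame of tub between -0.08 and 0.08 m and y of plaque in the frame of tub between -0.125 and 0.125 m and z of plaque in the frame of tub_in between -0.01 and 0.01 m and angle between plaque's own z axis and vertical below 0.08 rad and linear speed of plaque below 0.03 m/s), for 0.2 s.
At the end, for the whole second after the job is handed in: Lapping block on its pad (within 25 mm of its centre, tilt under 0.1 rad); plaque flat (0.08 rad) on the tub's floor; every carving present upright (0.15 rad) on the tub's floor (underside within 10 mm of it, not on the plaque); all at rest and released (all of step 8 and all of step 9 and x of ball in the frame of tub between -0.111 and 0.111 m and y of ball in the frame of tub between -0.146 and 0.146 m and z of ball in the frame of tub_in between -0.01 and 0.01 m and angle between each of ball, pot, seal, beast, gourd's own z axis and vertical below 0.15 rad and linear speed of each of ball, pot, seal, beast, gourd below 0.03 m/s and x of pot in the frame of tub between -0.111 and 0.111 m and y of pot in the frame of tub between -0.146 and 0.146 m and z of pot in the frame of tub_in between -0.01 and 0.01 m and x of seal in the frame of tub between -0.111 and 0.111 m and y of seal in the frame of tub between -0.146 and 0.146 m and z of seal in the frame of tub_in between -0.01 and 0.01 m and x of beast in the frame of tub between -0.111 and 0.111 m and y of beast in the frame of tub between -0.146 and 0.146 m and z of beast in the frame of tub_in between -0.01 and 0.01 m and x of gourd in the frame of tub between -0.111 and 0.111 m and y of gourd in the frame of tub between -0.146 and 0.146 m and z of gourd in the frame of tub_in between -0.01 and 0.01 m); the robot touches nothing.
It fails at once if a bystander is disturbed (moved over 50 mm) (distance of any of paste, brushpot, spray, graver, dustbrush from where it was at the start of the episode above 0.05 m).
It fails at once if the block is pressed harder than 100 N on the plaque (contact force between lapper and plaque above 100 N).
It fails at once if a stone piece is dropped or thrown into the tub (over 0.7 m/s there, from some 30 mm up) ((x of ball in the frame of tub between -0.12 and 0.12 m and y of ball in the frame of tub between -0.155 and 0.155 m and z of ball in the frame of tub_in between 0.007 and 0.06 m and linear speed of ball above 0.7 m/s) or (x of pot in the frame of tub between -0.12 and 0.12 m and y of pot in the frame of tub between -0.155 and 0.155 m and z of pot in the frame of tub_in between 0.007 and 0.06 m and linear speed of pot above 0.7 m/s) or (x of seal in the frame of tub between -0.12 and 0.12 m and y of seal in the frame of tub between -0.155 and 0.155 m and z of seal in the frame of tub_in between 0.007 and 0.06 m and linear speed of seal above 0.7 m/s) or (x of beast in the frame of tub between -0.12 and 0.12 m and y of beast in the frame of tub between -0.155 and 0.155 m and z of beast in the frame of tub_in between 0.007 and 0.06 m and linear speed of beast above 0.7 m/s) or (x of gourd in the frame of tub between -0.12 and 0.12 m and y of gourd in the frame of tub between -0.155 and 0.155 m and z of gourd in the frame of tub_in between 0.007 and 0.06 m and linear speed of gourd above 0.7 m/s) or (x of plaque in the frame of tub between -0.12 and 0.12 m and y of plaque in the frame of tub between -0.155 and 0.155 m and z of plaque in the frame of tub_in between 0.007 and 0.06 m and linear speed of plaque above 0.7 m/s)).
Of ball, pot, seal, beast, gourd only 2 to 4 are there at a start; the rules pass over those that are not, and their reading is None.
At some moment in a run one of ball, pot, seal, beast, gourd may be knocked a few centimetres aside while the robot is not near it.
It also fails if it takes over 208 s, if anything falls off the work surface, if the arm or the gripper's body presses on something with over 40 N, if the wrist force passes 120 N, or if a joint passes its speed limit or range.

## Working session

There is one attempt and no reset: what is moved stays moved. The work goes in short steps, Python scripts to look and compute and a tool call to move; the robot and the scene stay as the last step left them, time stands still between calls to the robot, and variables do not carry over. Pictures are saved under pics/ and viewed, and the job is handed in when it is done.

Besides the shell and the picture viewer there is one more tool, called after "Call:" in YAML: its name, and indented under it one key for each argument. drive_tool: Moves the arm, as the interface text tells. Its arguments: {"type":"object","properties":{"deltas":{"type":"array","items":{"type":"object","properties":{"dx":{"type":"number"},"dy":{"type":"number"},"dz":{"type":"number"},"wx":{"type":"number"},"wy":{"type":"number"},"wz":{"type":"number"}}}},"gripper":{"type":"number"}},"required":["deltas"]}

```bash
mkdir -p pics; ls
cat > h.py <<'E'
import numpy as np, cv2
from station import r,cams,ticket
def snap(n,f):
    s=r.sense(); im=cams.capture(n); cv2.imwrite('pics/'+f,im[:,:,::-1]); return s,im
def cam(n,s=None):
    m=cams.camera_model(n); K=np.array(m['intrinsics'])
    if 'extrinsics' in m: E=np.array(m['extrinsics'])
    else:
        T=np.eye(4);T[:3,:3]=s['ee_rot'];T[:3,3]=s['tcp_pos']; E=np.linalg.inv(T@np.array(m['T_tool_cam']))
    return K,E
def ray(n,uv,z,s=None):
    K,E=cam(n,s); R=E[:3,:3];c=-R.T@E[:3,3]
    d=R.T@np.linalg.inv(K)@np.array([uv[0],uv[1],1.])
    return c+d*(z-c[2])/d[2]
def proj(n,p,s=None):
    K,E=cam(n,s); q=K@(E[:3,:3]@np.array(p)+E[:3,3]); return q[:2]/q[2]
def tri(a,uva,b,uvb,s=None):
    P=[];
    for n in(a,b):
        K,E=cam(n,s);P.append(K@E[:3])
    X=cv2.triangulatePoints(P[0],P[1],np.array(uva,float).reshape(2,1),np.array(uvb,float).reshape(2,1));return (X[:3]/X[3]).ravel()
E
python3 - <<'E'
from h import *
for n in('scene','side','wrist'):
    s,im=snap(n,n+'0.png'); K,E=cam(n,s); print(n,K[0,0],-E[:3,:3].T@E[:3,3])
print(s, r.hold_point_z)
E
```

```text
pics
scene 508.5370254483354 [ 1.33864949 -0.35473497  0.70341234]
side 615.865946006999 [0.2289541  1.22810648 1.02827404]
wrist 421.47749109173435 [ 0.1147761  -0.61854746  0.38225914]
{'time_s': 0.1, 'joints': array([-5.75498776e+01,  2.20853292e+01,  3.88955414e-01, -2.51656368e-02,
       -6.84097224e+01, -1.48176914e+01]), 'joint_velocities': array([ 0.02069887, -0.14797109,  0.06098769,  0.09899636, -0.04875949,
       -0.05674101]), 'effort': array([ 1.71276115e-04, -3.91688991e+01,  1.87935036e+01,  4.23179984e+00,
        1.34818154e-02, -6.45164937e-05]), 'tcp_pos': array([ 0.18919193, -0.59513011,  0.22158938]), 'ee_rot': array([[-9.53068398e-01, -3.02754370e-01, -6.48916619e-04],
       [-3.02755055e-01,  9.53066736e-01,  1.78170493e-03],
       [ 7.90418905e-05,  1.89454945e-03, -9.99998202e-01]]), 'wrist_force': array([-0.12650843,  0.14260328, -0.09871095]), 'moment': array([-0.01783463, -0.00110467,  0.06456041]), 'gripper_width': 1.0009899501318331} 0.0187
```

View pics/scene0.png

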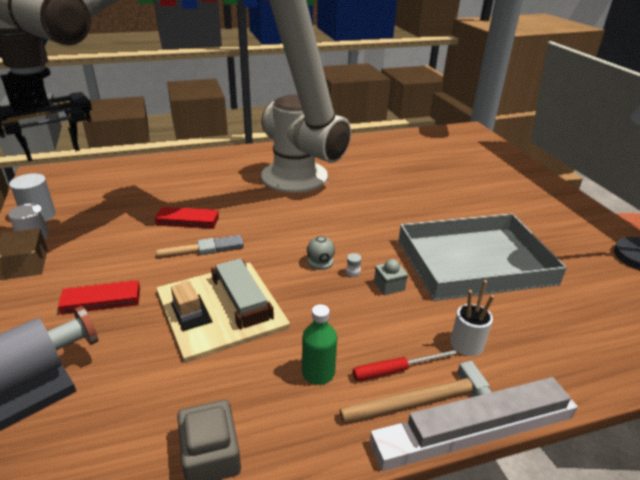

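View pics/side0.png

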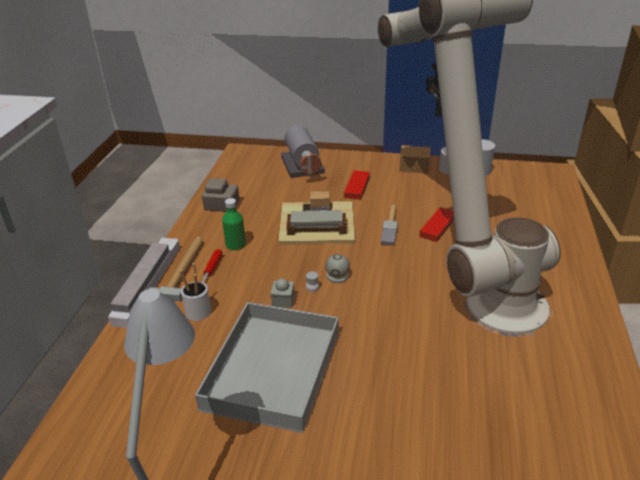

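View pics/wrist0.png

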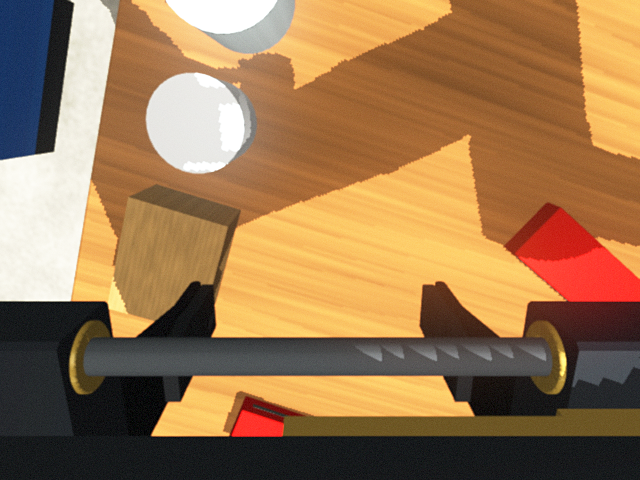

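Scene picture: the grey plaque is at (243,290) on the board and the lapper at (187,302). The ball is at (320,251) and the seal at (391,275), with the paste jar at (354,265) between them. The tub is at (480,255). Possible mix-ups are the red bars (187,217) and (100,296), which are plaque-shaped but red, the grey inkstone (208,438) and the whetstone (490,410). None of these is wanted. I see only two carvings, ball and seal. Next come close crops.

Run:
```python
from h import *
a=cv2.imread('pics/scene0.png');b=cv2.imread('pics/side0.png')
cv2.imwrite('pics/c1.png',cv2.resize(a[225:365,140:300],None,fx=5,fy=5,interpolation=cv2.INTER_CUBIC)[:600*1+100])
c=cv2.resize(a[230:360,150:300],None,fx=4.6,fy=4.6,interpolation=cv2.INTER_CUBIC);cv2.imwrite('pics/c1.png',c)
c=cv2.resize(b[180:250,270:365],None,fx=8,fy=8,interpolation=cv2.INTER_CUBIC);cv2.imwrite('pics/c2.png',c)
c=cv2.resize(a[205:305,295:415],None,fx=6,fy=6,interpolation=cv2.INTER_CUBIC);cv2.imwrite('pics/c3.png',c)
c=cv2.resize(a[205:305,390:570],None,fx=4.4,fy=4.4,interpolation=cv2.INTER_CUBIC);cv2.imwrite('pics/c4.png',c)
```

```text
(no output)
```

View pics/c1.png

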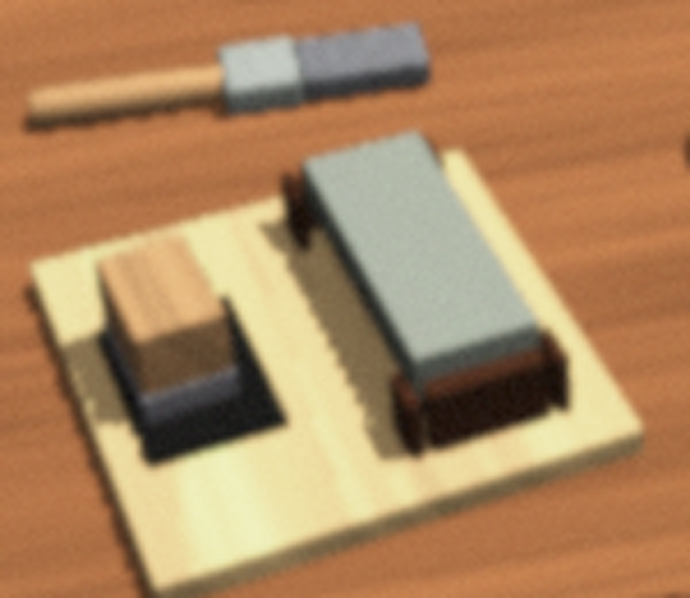

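View pics/c2.png

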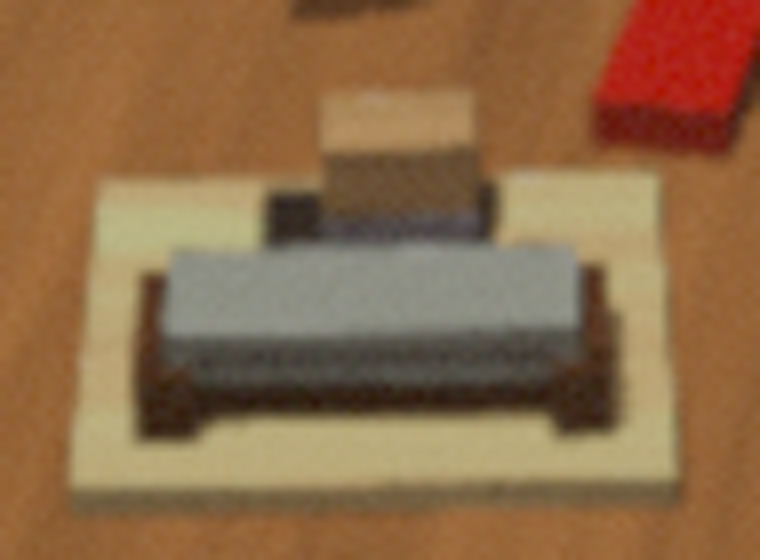

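View pics/c3.png

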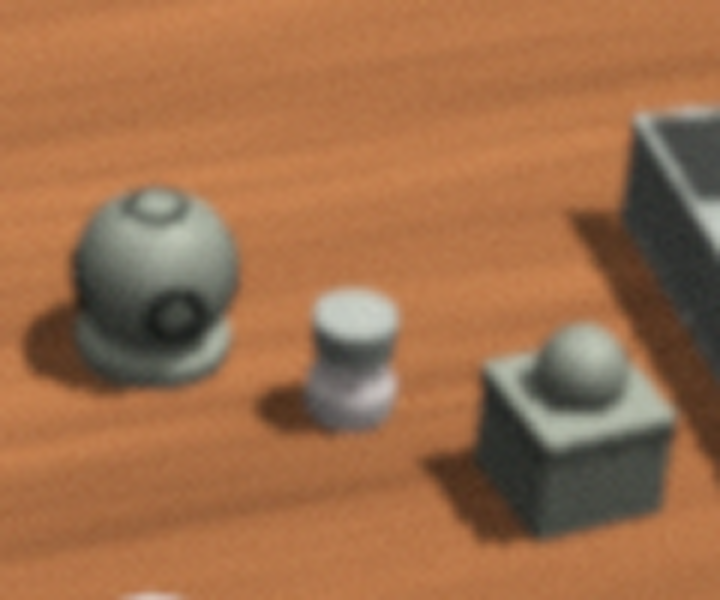

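View pics/c4.png

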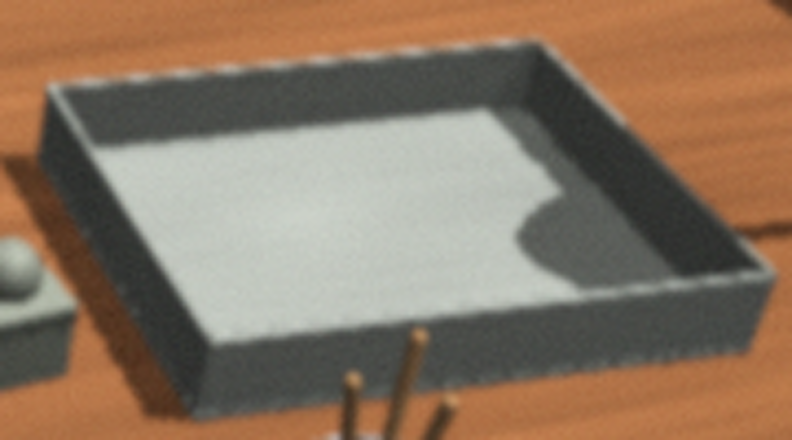

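Run:
```python
from h import *
np.set_printoptions(precision=4,suppress=True)
def q(name,pts,sc,off,z,c='scene'):
    P=np.array([ray(c,(p[0]/sc+off[0],p[1]/sc+off[1]),z)[:2] for p in pts])
    print(name,P.tolist() if 0 else P.round(4).tolist(),'mean',P.mean(0).round(4))
    if len(P)==4:
        for i in range(4):
            d=P[(i+1)%4]-P[i]; print('   ',np.linalg.norm(d).round(4),np.degrees(np.arctan2(d[1],d[0])).round(2))
o=(150-.5+.5/4.6,230-.5+.5/4.6)
q('board',[(32,265),(462,152),(642,432),(155,588)],4.6,o,.015)
q('plaque',[(302,160),(420,133),(540,343),(415,365)],4.6,o,.059)
q('lapper',[(100,260),(185,238),(228,318),(140,345)],4.6,o,.065)
q('plaqueS',[(168,248),(580,243),(582,330),(162,336)],8,(270,180),.059,'side')
q('lapperS',[(320,90),(475,90),(480,150),(325,155)],8,(270,180),.065,'side')
q('boardS',[(98,180),(660,172),(680,485),(72,488)],8,(270,180),.015,'side')
q('seal',[(485,365),(545,445),(670,420)],6,(295,205),.046)
q('ball',[(157,270)],6,(295,205),.038)
q('paste',[(355,308)],6,(295,205),.045)
q('tub',[(50,88),(210,342),(772,272),(535,42)],4.4,(390,205),.05)
q('bottle',[(320,315)],1,(0,0),.14)
q('brush',[(472,325)],1,(0,0),.07)
q('graver',[(360,370),(455,352)],1,(0,0),.012)
q('dust',[(160,252),(240,243)],1,(0,0),.015)
q('ballS',[(338,264)],1,(0,0),.038,'side')
q('sealS',[(272,288),(294,289),(293,305),(271,305)],1,(0,0),.046,'side')
q('tubS',[(247,308),(338,320),(303,421),(203,402)],1,(0,0),.05,'side')
```

```text
board [[0.4537, -0.4189], [0.42, -0.2138], [0.6345, -0.1782], [0.6682, -0.3823]] mean [ 0.5441 -0.2983]
    0.2079 99.34
    0.2175 9.43
    0.2069 -80.64
    0.2176 -170.3
plaque [[0.4657, -0.294], [0.4591, -0.2387], [0.6171, -0.2168], [0.6167, -0.2687]] mean [ 0.5396 -0.2545]
    0.0557 96.77
    0.1595 7.9
    0.0519 -90.4
    0.1531 -170.49
lapper [[0.5221, -0.3865], [0.5166, -0.3505], [0.5744, -0.3386], [0.5818, -0.3747]] mean [ 0.5487 -0.3626]
    0.0364 98.8
    0.059 11.64
    0.0369 -78.43
    0.0608 -168.78
plaqueS [[0.6084, -0.265], [0.4587, -0.2898], [0.4493, -0.2322], [0.5978, -0.207]] mean [ 0.5286 -0.2485]
    0.1517 -170.61
    0.0583 99.21
    0.1506 9.66
    0.059 -79.67
lapperS [[0.5725, -0.3751], [0.5134, -0.3834], [0.5042, -0.3399], [0.5614, -0.3282]] mean [ 0.5379 -0.3567]
    0.0596 -172.04
    0.0445 101.93
    0.0584 11.57
    0.0483 -76.79
boardS [[0.6637, -0.3779], [0.4457, -0.4147], [0.4098, -0.2037], [0.6251, -0.1705]] mean [ 0.5361 -0.2917]
    0.2211 -170.41
    0.214 99.66
    0.2179 8.77
    0.211 -79.45
seal [[0.5434, 0.0382], [0.5917, 0.0406], [0.59
[... 204 characters left out ...]
ean [0.5367 0.2942]
    0.2241 -5.46
    0.2966 85.29
    0.2213 175.76
    0.2918 -95.26
bottle [[0.7565, -0.1571]] mean [ 0.7565 -0.1571]
brush [[0.7827, 0.1237]] mean [0.7827 0.1237]
graver [[0.7793, -0.0864], [0.7868, 0.0986]] mean [0.783  0.0061]
dust [[0.3253, -0.4055], [0.3368, -0.2219]] mean [ 0.331  -0.3137]
ballS [[0.4361, -0.0577]] mean [ 0.4361 -0.0577]
sealS [[0.583, 0.0752], [0.5274, 0.0709], [0.517, 0.1306], [0.5698, 0.1386]] mean [0.5493 0.1038]
    0.0557 -175.51
    0.0607 99.91
    0.0534 8.6
    0.0648 -78.28
tubS [[0.623, 0.1624], [0.4003, 0.1713], [0.4233, 0.4686], [0.633, 0.454]] mean [0.5199 0.3141]
    0.2228 177.69
    0.2981 85.59
    0.2103 -3.99
    0.2918 -91.97
```

```bash
cat >> h.py <<'E'
def goto(p,yaw,s=None):
    """tool down, tool y axis at yaw deg in world"""
    from scipy.spatial.transform import Rotation as Ro
    s=s or r.sense(); R=np.array(s['ee_rot']);
    a=np.radians(yaw); y=np.array([np.cos(a),np.sin(a),0]); z=np.array([0,0,-1.]); x=np.cross(y,z)
    Rt=np.column_stack([x,y,z]); d=R.T@(np.array(p)-s['tcp_pos']); w=np.degrees(Ro.from_matrix(R.T@Rt).as_rotvec())
    print('d',d.round(4),'w',w.round(2),'|d|',np.linalg.norm(d).round(3))
E
python3 - <<'E'
from h import *
goto([.617,-.28,.27],99.3)
E
```

```text
d [-0.5031  0.1709 -0.048 ] w [ 0.09 -0.01  8.33] |d| 0.534
```

Call:
drive_tool:
  deltas:
    - {"dx": -0.503,"dy": 0.171,"dz": -0.048,"wz": 8.3}
    - {"dx": -0.503,"dy": 0.171,"dz": -0.048,"wz": 8.3}
    - {"dx": -0.503,"dy": 0.171,"dz": -0.048,"wz": 8.3}
    - {"dx": -0.503,"dy": 0.171,"dz": -0.048,"wz": 8.3}
    - {"dx": -0.503,"dy": 0.171,"dz": -0.048,"wz": 8.3}
    - {"dx": -0.503,"dy": 0.171,"dz": -0.048,"wz": 8.3}
    - {"dx": -0.503,"dy": 0.171,"dz": -0.048,"wz": 8.3}
    - {"dx": -0.503,"dy": 0.171,"dz": -0.048,"wz": 8.3}
    - {"dx": -0.503,"dy": 0.171,"dz": -0.048,"wz": 8.3}
    - {"dx": -0.503,"dy": 0.171,"dz": -0.048,"wz": 8.3}
    - {"dx": -0.503,"dy": 0.171,"dz": -0.048,"wz": 8.3}
    - {"dx": -0.503,"dy": 0.171,"dz": -0.048,"wz": 8.3}
    - {"dx": -0.503,"dy": 0.171,"dz": -0.048,"wz": 8.3}
    - {"dx": -0.503,"dy": 0.171,"dz": -0.048,"wz": 8.3}
    - {"dx": -0.503,"dy": 0.171,"dz": -0.048,"wz": 8.3}

```text
schema error: expected keys dx, dy, dz, wx, wy, wz
```

Run:
```python
from h import *
import pickle
s,im=snap('wrist','w1.png');pickle.dump(s,open('w1.pkl','wb'));print(s['time_s'],s['tcp_pos'],s['joints'].round(1))
print(cam('wrist',s)[1][:3,:3], cam('wrist',s)[0])
```

```text
0.15 [ 0.18921998 -0.5951992   0.22173272] [-57.5  22.1   0.4  -0.  -68.4 -14.8]
[[-0.30204336  0.95329082  0.0025332 ]
 [ 0.91315384  0.28856123  0.28789318]
 [ 0.27371494  0.08926943 -0.95765918]] [[421.47749109   0.         317.40386036]
 [  0.         421.47749109 236.42101636]
 [  0.           0.           1.        ]]
```

View pics/w1.png

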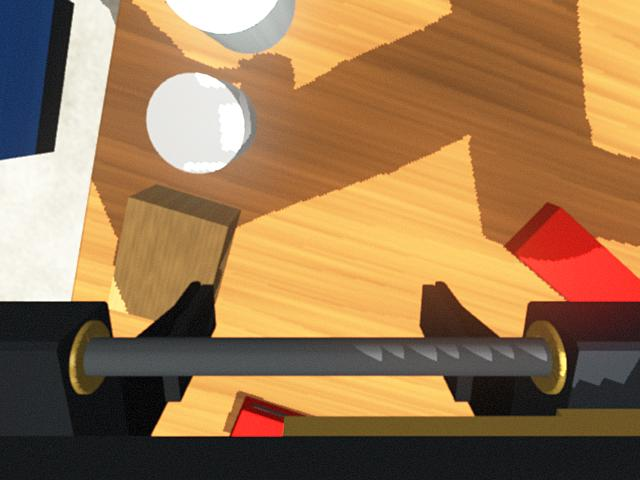

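Run:
```python
from h import *
goto([.54,-.28,.29],99.3)
```

```text
d [-0.4298  0.1944 -0.0679] w [ 0.07 -0.01  8.33] |d| 0.477
```

Call:
drive_tool:
  deltas:
    - {"dx": -0.43,"dy": 0.194,"dz": -0.068,"wx": 0,"wy": 0,"wz": 8.3}
    - {"dx": -0.43,"dy": 0.194,"dz": -0.068,"wx": 0,"wy": 0,"wz": 8.3}
    - {"dx": -0.43,"dy": 0.194,"dz": -0.068,"wx": 0,"wy": 0,"wz": 8.3}
    - {"dx": -0.43,"dy": 0.194,"dz": -0.068,"wx": 0,"wy": 0,"wz": 8.3}
    - {"dx": -0.43,"dy": 0.194,"dz": -0.068,"wx": 0,"wy": 0,"wz": 8.3}
    - {"dx": -0.43,"dy": 0.194,"dz": -0.068,"wx": 0,"wy": 0,"wz": 8.3}
    - {"dx": -0.43,"dy": 0.194,"dz": -0.068,"wx": 0,"wy": 0,"wz": 8.3}
    - {"dx": -0.43,"dy": 0.194,"dz": -0.068,"wx": 0,"wy": 0,"wz": 8.3}
    - {"dx": -0.43,"dy": 0.194,"dz": -0.068,"wx": 0,"wy": 0,"wz": 8.3}
    - {"dx": -0.43,"dy": 0.194,"dz": -0.068,"wx": 0,"wy": 0,"wz": 8.3}
    - {"dx": -0.43,"dy": 0.194,"dz": -0.068,"wx": 0,"wy": 0,"wz": 8.3}
    - {"dx": -0.43,"dy": 0.194,"dz": -0.068,"wx": 0,"wy": 0,"wz": 8.3}
    - {"dx": -0.43,"dy": 0.194,"dz": -0.068,"wx": 0,"wy": 0,"wz": 8.3}
    - {"dx": -0.43,"dy": 0.194,"dz": -0.068,"wx": 0,"wy": 0,"wz": 8.3}

```text
time_s: 1.6
tcp_pos: [0.5394, -0.2813, 0.2905]
ee_rot: [[-0.987, -0.161, -0.0], [-0.161, 0.987, 0.0], [0.0, 0.0, -1.0]]
wrist_force: [0.7, 1.4, 0.6]
gripper_width: 1.0
```

Run:
```python
from h import *
import pickle
s,im=snap('wrist','w1.png');pickle.dump(s,open('w1.pkl','wb'));print(s['time_s'],s['tcp_pos'],s['joints'].round(1),s['ee_rot'].round(3))
```

```text
1.6 [ 0.53939359 -0.28134194  0.29050638] [-12.3  18.3   4.6   0.  -76.3 -68.4] [[-0.987 -0.161 -0.   ]
 [-0.161  0.987  0.   ]
 [ 0.     0.    -1.   ]]
```

View pics/w1.png

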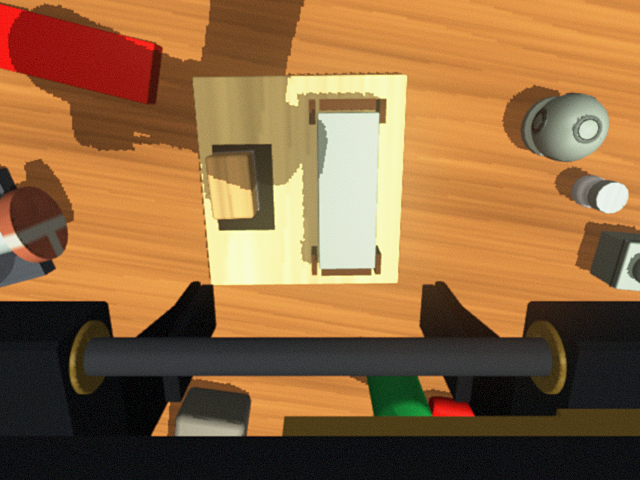

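Wrist picture: the board spans columns 193–407, rows 74–285. The grey plaque face has corners about (318,111)–(378,268), and the lapper top is at about (232,187). The ball, paste jar and seal are on the right. I'll enlarge it.

Run:
```python
from h import *
a=cv2.imread('pics/w1.png')
cv2.imwrite('pics/c5.png',cv2.resize(a[140:240,190:290],None,fx=6,fy=6,interpolation=cv2.INTER_CUBIC))
cv2.imwrite('pics/c6.png',cv2.resize(a[90:290,290:420],None,fx=3,fy=3,interpolation=cv2.INTER_CUBIC))
```

```text
(no output)
```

View pics/c5.png

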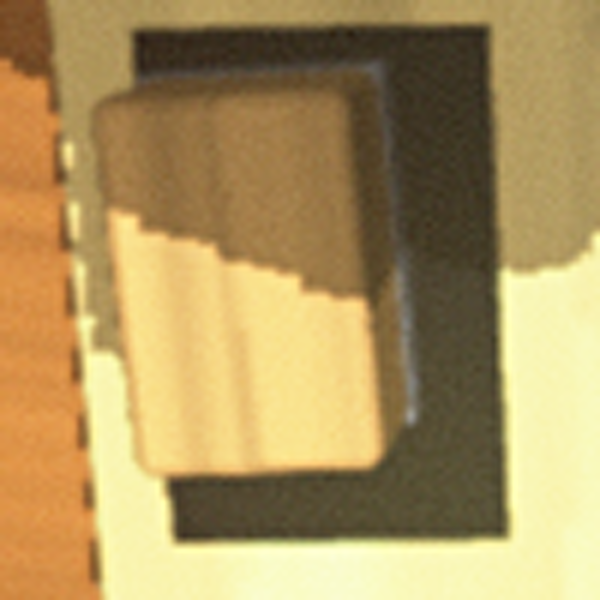

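View pics/c6.png

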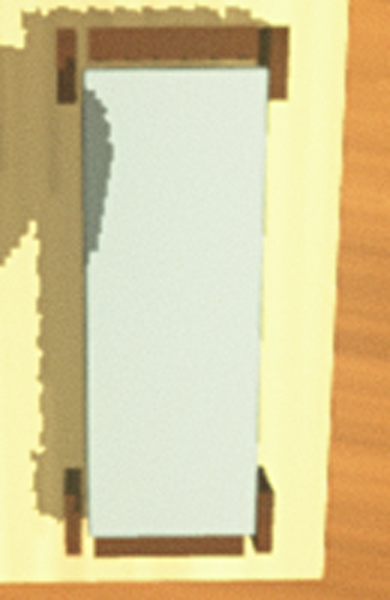

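Run:
```python
from h import *
import pickle
s=pickle.load(open('w1.pkl','rb'))
def q(name,pts,z,sc=1,off=(0,0)):
    P=np.array([ray('wrist',((p[0]+.5)/sc-.5+off[0],(p[1]+.5)/sc-.5+off[1]),z,s)[:2] for p in pts])
    print(name,P.round(4).tolist(),'mean',P.mean(0).round(4))
    if len(P)==4:
        for i in range(4):
            d=P[(i+1)%4]-P[i]; print('   ',np.linalg.norm(d).round(4),np.degrees(np.arctan2(d[1],d[0])).round(2))
q('board',[(193,76),(407,74),(398,283),(211,285)],.015)
q('plaque',[(83,68),(268,68),(254,536),(91,537)],.059,3,(290,90))
q('lap',[(93,97),(350,92),(380,472),(140,475)],.065,6,(190,140))
q('pad',[(135,30),(489,27),(508,540),(175,541)],.019,6,(190,140))
q('sole edge',[(380,62),(415,420)],.02,6,(190,140))
q('paste',[(611,196)],.045)
q('balltop',[(587,128)],.067)
```

```text
board [[0.4504, -0.4169], [0.4154, -0.2124], [0.6307, -0.1742], [0.6664, -0.3803]] mean [ 0.5408 -0.296 ]
    0.2074 99.7
    0.2187 10.06
    0.2092 -80.17
    0.2191 -170.4
plaque [[0.4643, -0.2925], [0.4555, -0.2382], [0.6021, -0.2128], [0.611, -0.2661]] mean [ 0.5332 -0.2524]
    0.0551 99.19
    0.1488 9.81
    0.054 -80.46
    0.1492 -169.79
lap [[0.5176, -0.3868], [0.5107, -0.3486], [0.5687, -0.3373], [0.5752, -0.3745]] mean [ 0.543  -0.3618]
    0.0388 100.28
    0.059 11.06
    0.0378 -80.09
    0.0588 -167.99
pad [[0.512, -0.3919], [0.5021, -0.3335], [0.5901, -0.3187], [0.5997, -0.377]] mean [ 0.551  -0.3552]
    0.0593 99.66
    0.0892 9.55
    0.0591 -80.65
    0.0889 -170.35
sole edge [[0.5106, -0.3507], [0.5708, -0.3375]] mean [ 0.5407 -0.3441]
paste [[0.496, 0.0038]] mean [0.496  0.0038]
balltop [[0.4392, -0.0551]] mean [ 0.4392 -0.0551]
```

Run:
```python
from h import *
goto([.543,-.362,.10],101)
goto([.543,-.362,.032],101)
```

```text
d [ 0.0094 -0.0802  0.1906] w [ 0.   -0.01 -1.76] |d| 0.207
d [ 0.0094 -0.0802  0.2586] w [ 0.   -0.01 -1.76] |d| 0.271
```

Call:
drive_tool:
  deltas:
    - {"dx": 0.009,"dy": -0.08,"dz": 0.05,"wx": 0,"wy": 0,"wz": -1.8}
    - {"dx": 0.009,"dy": -0.08,"dz": 0.1,"wx": 0,"wy": 0,"wz": -1.8}
    - {"dx": 0.009,"dy": -0.08,"dz": 0.15,"wx": 0,"wy": 0,"wz": -1.8}
    - {"dx": 0.009,"dy": -0.08,"dz": 0.19,"wx": 0,"wy": 0,"wz": -1.8}
    - {"dx": 0.009,"dy": -0.08,"dz": 0.2,"wx": 0,"wy": 0,"wz": -1.8}
    - {"dx": 0.009,"dy": -0.08,"dz": 0.215,"wx": 0,"wy": 0,"wz": -1.8}
    - {"dx": 0.009,"dy": -0.08,"dz": 0.23,"wx": 0,"wy": 0,"wz": -1.8}
    - {"dx": 0.009,"dy": -0.08,"dz": 0.245,"wx": 0,"wy": 0,"wz": -1.8}
    - {"dx": 0.009,"dy": -0.08,"dz": 0.258,"wx": 0,"wy": 0,"wz": -1.8}
    - {"dx": 0.009,"dy": -0.08,"dz": 0.258,"wx": 0,"wy": 0,"wz": -1.8}
    - {"dx": 0.009,"dy": -0.08,"dz": 0.258,"wx": 0,"wy": 0,"wz": -1.8}

```text
time_s: 2.75
tcp_pos: [0.5446, -0.3611, 0.0327]
ee_rot: [[-0.981, -0.193, 0.0], [-0.193, 0.981, -0.0], [-0.0, -0.0, -1.0]]
wrist_force: [0.2, -0.4, 0.3]
gripper_width: 0.999
```

Call:
drive_tool:
  deltas:
    - {"dx": 0,"dy": 0,"dz": 0,"wx": 0,"wy": 0,"wz": 0}
    - {"dx": 0,"dy": 0,"dz": 0,"wx": 0,"wy": 0,"wz": 0}
    - {"dx": 0,"dy": 0,"dz": 0,"wx": 0,"wy": 0,"wz": 0}
    - {"dx": 0,"dy": 0,"dz": 0,"wx": 0,"wy": 0,"wz": 0}
    - {"dx": 0,"dy": 0,"dz": 0,"wx": 0,"wy": 0,"wz": 0}
    - {"dx": 0,"dy": 0,"dz": 0,"wx": 0,"wy": 0,"wz": 0}
    - {"dx": 0,"dy": 0,"dz": 0,"wx": 0,"wy": 0,"wz": 0}
    - {"dx": 0,"dy": 0,"dz": 0,"wx": 0,"wy": 0,"wz": 0}
  gripper: 0.3

```text
time_s: 3.55
tcp_pos: [0.5445, -0.361, 0.0326]
ee_rot: [[-0.981, -0.193, 0.0], [-0.193, 0.981, -0.0], [-0.0, -0.0, -1.0]]
wrist_force: [-0.4, -1.3, 0.2]
gripper_width: 0.46
```

Run:
```python
from h import *
s,im=snap('wrist','w2.png');print(s['time_s'],s['tcp_pos'],s['gripper_width'],s['wrist_force'])
```

```text
3.55 [ 0.54453291 -0.36100962  0.03258337] 0.46045089651583365 [-0.42636536 -1.34995768  0.17253438]
```

View pics/w2.png

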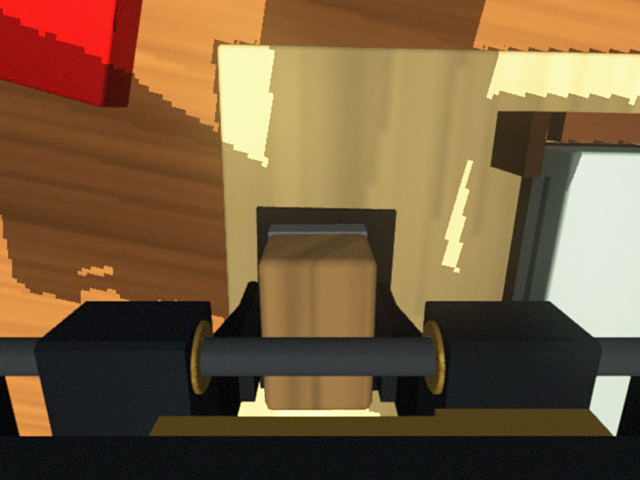

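Run:
```python
from h import *
goto([.484,-.260,.11],99.7)
goto([.484,-.260,.076],99.7)
```

```text
d [ 0.0399  0.1108 -0.0774] w [-0.01  0.01  1.44] |d| 0.141
d [ 0.0399  0.1108 -0.0434] w [-0.01  0.01  1.44] |d| 0.125
```

Call:
drive_tool:
  deltas:
    - {"dx": 0,"dy": 0,"dz": -0.025,"wx": 0,"wy": 0,"wz": 0}
    - {"dx": 0,"dy": 0,"dz": -0.055,"wx": 0,"wy": 0,"wz": 0}
    - {"dx": 0.005,"dy": 0.015,"dz": -0.077,"wx": 0,"wy": 0,"wz": 0}
    - {"dx": 0.016,"dy": 0.045,"dz": -0.077,"wx": 0,"wy": 0,"wz": 1.4}
    - {"dx": 0.029,"dy": 0.08,"dz": -0.077,"wx": 0,"wy": 0,"wz": 1.4}
    - {"dx": 0.04,"dy": 0.111,"dz": -0.077,"wx": 0,"wy": 0,"wz": 1.4}
    - {"dx": 0.04,"dy": 0.111,"dz": -0.077,"wx": 0,"wy": 0,"wz": 1.4}
    - {"dx": 0.04,"dy": 0.111,"dz": -0.065,"wx": 0,"wy": 0,"wz": 1.4}
    - {"dx": 0.04,"dy": 0.111,"dz": -0.055,"wx": 0,"wy": 0,"wz": 1.4}
    - {"dx": 0.04,"dy": 0.111,"dz": -0.046,"wx": 0,"wy": 0,"wz": 1.4}
    - {"dx": 0.04,"dy": 0.111,"dz": -0.046,"wx": 0,"wy": 0,"wz": 1.4}

```text
time_s: 4.7
tcp_pos: [0.4826, -0.2598, 0.076]
ee_rot: [[-0.986, -0.168, -0.005], [-0.168, 0.986, 0.001], [0.004, 0.002, -1.0]]
wrist_force: [-0.5, 0.3, -2.1]
gripper_width: 0.46
```

Run:
```python
from h import *
s,im=snap('wrist','w3.png');print(s['time_s'],s['tcp_pos'],s['gripper_width'],s['wrist_force'])
```

```text
4.7 [ 0.48257834 -0.25981254  0.07596164] 0.4604316919351202 [-0.52415813  0.30614436 -2.07050041]
```

View pics/w3.png

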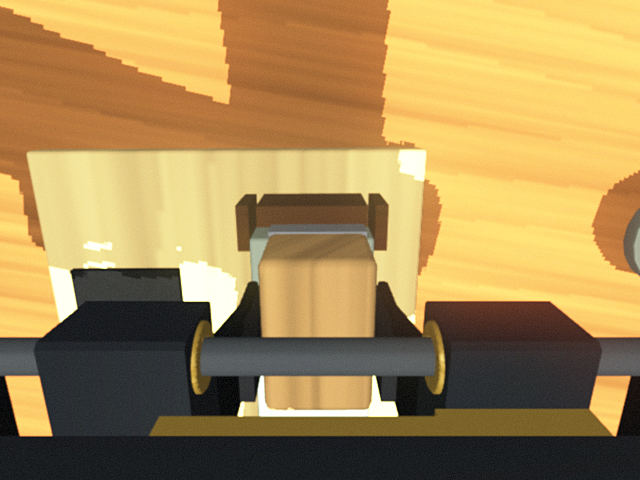

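Call:
drive_tool:
  deltas:
    - {"dx": 0,"dy": 0,"dz": 0.001,"wx": 0,"wy": 0,"wz": 0}
    - {"dx": 0,"dy": 0,"dz": 0.002,"wx": 0,"wy": 0,"wz": 0}
    - {"dx": 0,"dy": 0,"dz": 0.003,"wx": 0,"wy": 0,"wz": 0}
    - {"dx": 0,"dy": 0,"dz": 0.003,"wx": 0,"wy": 0,"wz": 0}

```text
time_s: 5.15
tcp_pos: [0.4839, -0.2597, 0.0757]
ee_rot: [[-0.986, -0.169, 0.0], [-0.169, 0.986, -0.0], [-0.0, -0.0, -1.0]]
wrist_force: [1.3, 0.7, -2.2]
gripper_width: 0.454
```

Call:
drive_tool:
  deltas:
    - {"dx": 0,"dy": 0,"dz": 0.0005,"wx": 0,"wy": 0,"wz": 0}
    - {"dx": 0,"dy": 0,"dz": 0.001,"wx": 0,"wy": 0,"wz": 0}
    - {"dx": 0,"dy": 0,"dz": 0.001,"wx": 0,"wy": 0,"wz": 0}

```text
time_s: 5.45
tcp_pos: [0.4837, -0.2596, 0.0745]
ee_rot: [[-0.986, -0.169, -0.0], [-0.169, 0.986, 0.0], [0.0, 0.0, -1.0]]
wrist_force: [0.6, -0.7, -1.7]
gripper_width: 0.458
```

Call:
drive_tool:
  deltas:
    - {"dx": 0,"dy": 0,"dz": 0.0005,"wx": 0,"wy": 0,"wz": 0}
    - {"dx": 0,"dy": 0,"dz": 0.001,"wx": 0,"wy": 0,"wz": 0}
    - {"dx": 0,"dy": 0,"dz": 0.001,"wx": 0,"wy": 0,"wz": 0}

```text
time_s: 5.75
tcp_pos: [0.4837, -0.2596, 0.0735]
ee_rot: [[-0.986, -0.169, -0.0], [-0.169, 0.986, 0.0], [0.0, 0.0, -1.0]]
wrist_force: [0.1, -0.6, -2.6]
gripper_width: 0.456
```

Call:
drive_tool:
  deltas:
    - {"dx": 0,"dy": 0,"dz": 0.0005,"wx": 0,"wy": 0,"wz": 0}
    - {"dx": 0,"dy": 0,"dz": 0.001,"wx": 0,"wy": 0,"wz": 0}
    - {"dx": 0,"dy": 0,"dz": 0.001,"wx": 0,"wy": 0,"wz": 0}

```text
time_s: 6.05
tcp_pos: [0.4839, -0.2597, 0.0726]
ee_rot: [[-0.986, -0.169, 0.0], [-0.169, 0.986, -0.0], [-0.0, -0.0, -1.0]]
wrist_force: [-0.4, -0.2, -1.4]
gripper_width: 0.456
```

Call:
drive_tool:
  deltas:
    - {"dx": 0,"dy": 0,"dz": 0.0005,"wx": 0,"wy": 0,"wz": 0}
    - {"dx": 0,"dy": 0,"dz": 0.001,"wx": 0,"wy": 0,"wz": 0}
    - {"dx": 0,"dy": 0,"dz": 0.001,"wx": 0,"wy": 0,"wz": 0}

```text
time_s: 6.35
tcp_pos: [0.4839, -0.2597, 0.0726]
ee_rot: [[-0.986, -0.169, 0.0], [-0.169, 0.986, -0.0], [-0.0, -0.0, -1.0]]
wrist_force: [-3.2, 2.5, 5.5]
gripper_width: 0.459
```

Call:
drive_tool:
  deltas:
    - {"dx": 0,"dy": 0,"dz": 0.0005,"wx": 0,"wy": 0,"wz": 0}
    - {"dx": 0,"dy": 0,"dz": 0.0005,"wx": 0,"wy": 0,"wz": 0}
    - {"dx": 0,"dy": 0,"dz": 0.0005,"wx": 0,"wy": 0,"wz": 0}

```text
time_s: 6.65
tcp_pos: [0.4839, -0.2597, 0.0725]
ee_rot: [[-0.986, -0.169, 0.0], [-0.169, 0.986, -0.0], [-0.0, -0.0, -1.0]]
wrist_force: [-2.6, 2.7, 8.6]
gripper_width: 0.458
```

Call:
drive_tool:
  deltas:
    - {"dx": 0,"dy": 0,"dz": 0.0004,"wx": 0,"wy": 0,"wz": 0}
    - {"dx": 0,"dy": 0,"dz": 0.0008,"wx": 0,"wy": 0,"wz": 0}
    - {"dx": 0,"dy": 0,"dz": 0.0008,"wx": 0,"wy": 0,"wz": 0}

```text
time_s: 6.95
tcp_pos: [0.4839, -0.2597, 0.0725]
ee_rot: [[-0.985, -0.17, 0.001], [-0.17, 0.985, -0.001], [-0.0, -0.001, -1.0]]
wrist_force: [-3.6, 2.8, 12.3]
gripper_width: 0.458
```

Call:
drive_tool:
  deltas:
    - {"dx": -0.002,"dy": 0,"dz": 0,"wx": 0,"wy": 0,"wz": 0}
    - {"dx": -0.005,"dy": 0,"dz": 0,"wx": 0,"wy": 0,"wz": 0}
    - {"dx": -0.008,"dy": 0,"dz": 0,"wx": 0,"wy": 0,"wz": 0}
    - {"dx": -0.011,"dy": 0,"dz": 0,"wx": 0,"wy": 0,"wz": 0}
    - {"dx": -0.014,"dy": 0,"dz": 0,"wx": 0,"wy": 0,"wz": 0}
    - {"dx": -0.017,"dy": 0,"dz": 0,"wx": 0,"wy": 0,"wz": 0}

```text
time_s: 7.55
tcp_pos: [0.498, -0.2579, 0.0726]
ee_rot: [[-0.986, -0.17, -0.005], [-0.17, 0.986, -0.001], [0.005, -0.0, -1.0]]
wrist_force: [-9.7, -1.0, 14.9]
gripper_width: 0.458
```

Call:
drive_tool:
  deltas:
    - {"dx": -0.003,"dy": 0,"dz": 0,"wx": 0,"wy": 0,"wz": 0}
    - {"dx": -0.006,"dy": 0,"dz": 0,"wx": 0,"wy": 0,"wz": 0}
    - {"dx": -0.009,"dy": 0,"dz": 0,"wx": 0,"wy": 0,"wz": 0}
    - {"dx": -0.012,"dy": 0,"dz": 0,"wx": 0,"wy": 0,"wz": 0}
    - {"dx": -0.015,"dy": 0,"dz": 0,"wx": 0,"wy": 0,"wz": 0}
    - {"dx": -0.018,"dy": 0,"dz": 0,"wx": 0,"wy": 0,"wz": 0}
    - {"dx": -0.021,"dy": 0,"dz": 0,"wx": 0,"wy": 0,"wz": 0}
    - {"dx": -0.024,"dy": 0,"dz": 0,"wx": 0,"wy": 0,"wz": 0}
    - {"dx": -0.027,"dy": 0,"dz": 0,"wx": 0,"wy": 0,"wz": 0}

```text
time_s: 8.45
tcp_pos: [0.5251, -0.2534, 0.0725]
ee_rot: [[-0.986, -0.17, -0.004], [-0.17, 0.986, -0.001], [0.004, -0.001, -1.0]]
wrist_force: [-8.0, -1.5, 13.1]
gripper_width: 0.458
```

Call:
drive_tool:
  deltas:
    - {"dx": -0.003,"dy": 0,"dz": 0,"wx": 0,"wy": 0,"wz": 0}
    - {"dx": -0.006,"dy": 0,"dz": 0,"wx": 0,"wy": 0,"wz": 0}
    - {"dx": -0.009,"dy": 0,"dz": 0,"wx": 0,"wy": 0,"wz": 0}
    - {"dx": -0.012,"dy": 0,"dz": 0,"wx": 0,"wy": 0,"wz": 0}
    - {"dx": -0.015,"dy": 0,"dz": 0,"wx": 0,"wy": 0,"wz": 0}
    - {"dx": -0.018,"dy": 0,"dz": 0,"wx": 0,"wy": 0,"wz": 0}
    - {"dx": -0.021,"dy": 0,"dz": 0,"wx": 0,"wy": 0,"wz": 0}

```text
time_s: 9.15
tcp_pos: [0.5462, -0.2499, 0.0726]
ee_rot: [[-0.986, -0.17, -0.003], [-0.17, 0.986, -0.002], [0.003, -0.001, -1.0]]
wrist_force: [-8.2, -1.0, 11.6]
gripper_width: 0.458
```

Call:
drive_tool:
  deltas:
    - {"dx": -0.003,"dy": 0,"dz": 0.0003,"wx": 0,"wy": 0,"wz": 0}
    - {"dx": -0.006,"dy": 0,"dz": 0.0004,"wx": 0,"wy": 0,"wz": 0}
    - {"dx": -0.009,"dy": 0,"dz": 0.0004,"wx": 0,"wy": 0,"wz": 0}
    - {"dx": -0.012,"dy": 0,"dz": 0.0004,"wx": 0,"wy": 0,"wz": 0}
    - {"dx": -0.015,"dy": 0,"dz": 0.0004,"wx": 0,"wy": 0,"wz": 0}
    - {"dx": -0.018,"dy": 0,"dz": 0.0004,"wx": 0,"wy": 0,"wz": 0}
    - {"dx": -0.021,"dy": 0,"dz": 0.0004,"wx": 0,"wy": 0,"wz": 0}
    - {"dx": -0.024,"dy": 0,"dz": 0.0004,"wx": 0,"wy": 0,"wz": 0}
    - {"dx": -0.027,"dy": 0,"dz": 0.0004,"wx": 0,"wy": 0,"wz": 0}
    - {"dx": -0.03,"dy": 0,"dz": 0.0004,"wx": 0,"wy": 0,"wz": 0}
    - {"dx": -0.033,"dy": 0,"dz": 0.0004,"wx": 0,"wy": 0,"wz": 0}
    - {"dx": -0.035,"dy": 0,"dz": 0.0004,"wx": 0,"wy": 0,"wz": 0}
    - {"dx": -0.035,"dy": 0,"dz": 0.0004,"wx": 0,"wy": 0,"wz": 0}

```text
time_s: 10.45
tcp_pos: [0.5813, -0.2441, 0.0726]
ee_rot: [[-0.985, -0.17, -0.002], [-0.17, 0.985, -0.002], [0.002, -0.002, -1.0]]
wrist_force: [-6.8, -1.4, 11.8]
gripper_width: 0.455
```

Call:
drive_tool:
  deltas:
    - {"dx": 0.002,"dy": 0,"dz": 0,"wx": 0,"wy": 0,"wz": 0}
    - {"dx": 0.005,"dy": 0,"dz": 0,"wx": 0,"wy": 0,"wz": 0}
    - {"dx": 0.008,"dy": 0,"dz": 0,"wx": 0,"wy": 0,"wz": 0}
    - {"dx": 0.011,"dy": 0,"dz": 0,"wx": 0,"wy": 0,"wz": 0}
    - {"dx": 0.014,"dy": 0,"dz": 0,"wx": 0,"wy": 0,"wz": 0}
    - {"dx": 0.017,"dy": 0,"dz": 0,"wx": 0,"wy": 0,"wz": 0}
    - {"dx": 0.02,"dy": 0,"dz": 0,"wx": 0,"wy": 0,"wz": 0}
    - {"dx": 0.023,"dy": 0,"dz": 0,"wx": 0,"wy": 0,"wz": 0}
    - {"dx": 0.026,"dy": 0,"dz": 0,"wx": 0,"wy": 0,"wz": 0}
    - {"dx": 0.029,"dy": 0,"dz": 0,"wx": 0,"wy": 0,"wz": 0}

```text
time_s: 11.45
tcp_pos: [0.5583, -0.2485, 0.0728]
ee_rot: [[-0.985, -0.171, 0.011], [-0.171, 0.985, -0.003], [-0.01, -0.005, -1.0]]
wrist_force: [2.7, 0.5, 6.1]
gripper_width: 0.457
```

Call:
drive_tool:
  deltas:
    - {"dx": 0.003,"dy": 0,"dz": 0,"wx": 0,"wy": 0,"wz": 0}
    - {"dx": 0.006,"dy": 0,"dz": 0,"wx": 0,"wy": 0,"wz": 0}
    - {"dx": 0.009,"dy": 0,"dz": 0,"wx": 0,"wy": 0,"wz": 0}
    - {"dx": 0.012,"dy": 0,"dz": 0,"wx": 0,"wy": 0,"wz": 0}
    - {"dx": 0.015,"dy": 0,"dz": 0,"wx": 0,"wy": 0,"wz": 0}
    - {"dx": 0.018,"dy": 0,"dz": 0,"wx": 0,"wy": 0,"wz": 0}
    - {"dx": 0.021,"dy": 0,"dz": 0,"wx": 0,"wy": 0,"wz": 0}
    - {"dx": 0.024,"dy": 0,"dz": 0,"wx": 0,"wy": 0,"wz": 0}
    - {"dx": 0.027,"dy": 0,"dz": 0,"wx": 0,"wy": 0,"wz": 0}

```text
time_s: 12.35
tcp_pos: [0.5319, -0.2532, 0.0728]
ee_rot: [[-0.985, -0.171, 0.011], [-0.171, 0.985, -0.003], [-0.01, -0.005, -1.0]]
wrist_force: [4.3, 0.2, 5.1]
gripper_width: 0.46
```

Call:
drive_tool:
  deltas:
    - {"dx": 0.003,"dy": 0,"dz": 0.0004,"wx": 0,"wy": 0,"wz": 0}
    - {"dx": 0.006,"dy": 0,"dz": 0.0007,"wx": 0,"wy": 0,"wz": 0}
    - {"dx": 0.009,"dy": 0,"dz": 0.0008,"wx": 0,"wy": 0,"wz": 0}
    - {"dx": 0.012,"dy": 0,"dz": 0.0008,"wx": 0,"wy": 0,"wz": 0}
    - {"dx": 0.015,"dy": 0,"dz": 0.0008,"wx": 0,"wy": 0,"wz": 0}
    - {"dx": 0.018,"dy": 0,"dz": 0.0008,"wx": 0,"wy": 0,"wz": 0}
    - {"dx": 0.021,"dy": 0,"dz": 0.0008,"wx": 0,"wy": 0,"wz": 0}
    - {"dx": 0.024,"dy": 0,"dz": 0.0008,"wx": 0,"wy": 0,"wz": 0}

```text
time_s: 13.15
tcp_pos: [0.5097, -0.2576, 0.0729]
ee_rot: [[-0.985, -0.171, 0.014], [-0.171, 0.985, -0.004], [-0.013, -0.007, -1.0]]
wrist_force: [5.1, 0.6, 7.7]
gripper_width: 0.455
```

Call:
drive_tool:
  deltas:
    - {"dx": 0.003,"dy": 0,"dz": 0,"wx": 0,"wy": 0,"wz": 0}
    - {"dx": 0.006,"dy": 0,"dz": 0,"wx": 0,"wy": 0,"wz": 0}
    - {"dx": 0.009,"dy": 0,"dz": 0,"wx": 0,"wy": 0,"wz": 0}
    - {"dx": 0.012,"dy": 0,"dz": 0,"wx": 0,"wy": 0,"wz": 0}
    - {"dx": 0.015,"dy": 0,"dz": 0,"wx": 0,"wy": 0,"wz": 0}
    - {"dx": 0.018,"dy": 0,"dz": 0,"wx": 0,"wy": 0,"wz": 0}
    - {"dx": 0.021,"dy": 0,"dz": 0,"wx": 0,"wy": 0,"wz": 0}
    - {"dx": 0.024,"dy": 0,"dz": 0,"wx": 0,"wy": 0,"wz": 0}
    - {"dx": 0.026,"dy": 0,"dz": 0,"wx": 0,"wy": 0,"wz": 0}
    - {"dx": 0.026,"dy": 0,"dz": 0,"wx": 0,"wy": 0,"wz": 0}

```text
time_s: 14.15
tcp_pos: [0.4838, -0.2622, 0.0728]
ee_rot: [[-0.985, -0.171, 0.013], [-0.171, 0.985, -0.005], [-0.012, -0.007, -1.0]]
wrist_force: [4.2, 0.7, 8.2]
gripper_width: 0.455
```

Run:
```python
from h import *
s,im=snap('wrist','w4.png');print(s['time_s'],s['tcp_pos'],s['gripper_width'],s['wrist_force'])
a=np.radians(9.7);d=s['tcp_pos'][:2]-[.533,-.252];print(d@[np.cos(a),np.sin(a)],d@[-np.sin(a),np.cos(a)])
snap('scene','s4.png')
```

```text
14.15 [ 0.48377554 -0.2622053   0.07277567] 0.45543281008185205 [4.17301052 0.72900467 8.21996154]
-0.05024020769532382 -0.0017655993609297963
```

View pics/w4.png

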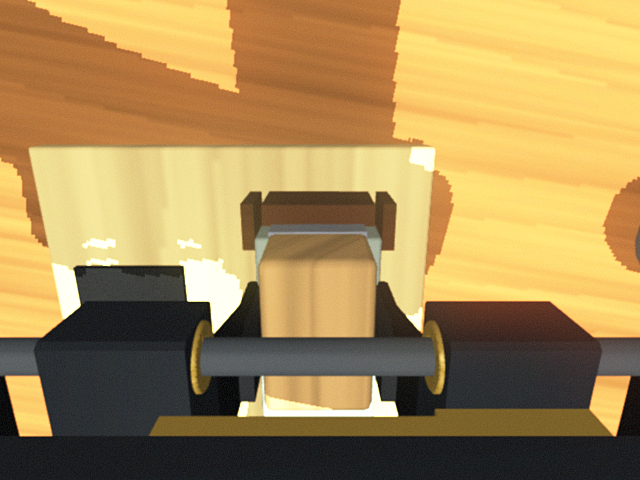

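View pics/s4.png

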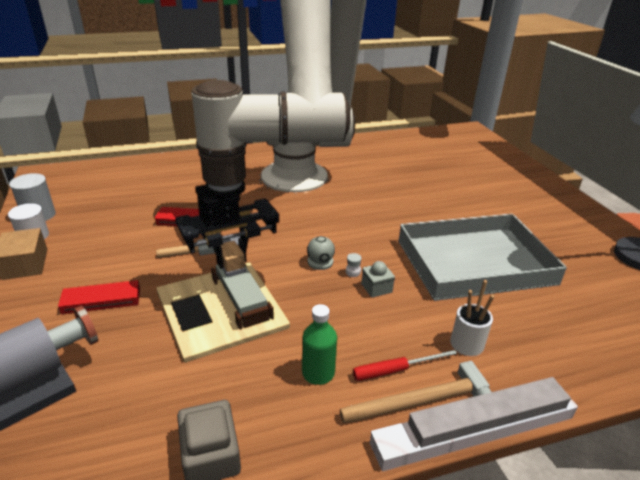

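Call:
drive_tool:
  deltas:
    - {"dx": 0,"dy": 0,"dz": -0.01,"wx": 0,"wy": 0,"wz": 0}
    - {"dx": 0,"dy": 0,"dz": -0.03,"wx": 0,"wy": 0,"wz": 0}
    - {"dx": 0,"dy": 0,"dz": -0.04,"wx": 0,"wy": 0,"wz": 0}
    - {"dx": 0,"dy": 0,"dz": -0.04,"wx": 0,"wy": 0,"wz": 0}
    - {"dx": 0,"dy": 0,"dz": -0.04,"wx": 0,"wy": 0,"wz": 0}

```text
time_s: 14.75
tcp_pos: [0.4772, -0.2604, 0.1085]
ee_rot: [[-0.986, -0.169, -0.001], [-0.169, 0.986, 0.001], [0.001, 0.001, -1.0]]
wrist_force: [-0.5, -0.5, -1.7]
gripper_width: 0.459
```

Run:
```python
from h import *
goto([.552,-.354,.105],99.7)
goto([.552,-.354,.034],99.7)
```

```text
d [-0.058  -0.1048  0.0034] w [ 0.05 -0.05  0.  ] |d| 0.12
d [-0.058  -0.1049  0.0744] w [ 0.05 -0.05  0.  ] |d| 0.141
```

Call:
drive_tool:
  deltas:
    - {"dx": -0.02,"dy": -0.035,"dz": 0,"wx": 0,"wy": 0,"wz": 0}
    - {"dx": -0.04,"dy": -0.07,"dz": 0,"wx": 0,"wy": 0,"wz": 0}
    - {"dx": -0.058,"dy": -0.105,"dz": 0.01,"wx": 0,"wy": 0,"wz": 0}
    - {"dx": -0.058,"dy": -0.105,"dz": 0.03,"wx": 0,"wy": 0,"wz": 0}
    - {"dx": -0.058,"dy": -0.105,"dz": 0.05,"wx": 0,"wy": 0,"wz": 0}
    - {"dx": -0.058,"dy": -0.105,"dz": 0.062,"wx": 0,"wy": 0,"wz": 0}
    - {"dx": -0.058,"dy": -0.105,"dz": 0.068,"wx": 0,"wy": 0,"wz": 0}
    - {"dx": -0.058,"dy": -0.105,"dz": 0.073,"wx": 0,"wy": 0,"wz": 0}
    - {"dx": -0.058,"dy": -0.105,"dz": 0.0745,"wx": 0,"wy": 0,"wz": 0}
    - {"dx": -0.058,"dy": -0.105,"dz": 0.0745,"wx": 0,"wy": 0,"wz": 0}

```text
time_s: 15.75
tcp_pos: [0.5532, -0.3543, 0.0352]
ee_rot: [[-0.986, -0.169, 0.001], [-0.169, 0.986, -0.0], [-0.001, -0.001, -1.0]]
wrist_force: [-0.4, 0.1, -1.9]
gripper_width: 0.457
```

Run:
```python
from h import *
s,im=snap('wrist','w5.png');print(s['time_s'],s['tcp_pos'],s['gripper_width'],s['wrist_force'])
```

```text
15.75 [ 0.55318219 -0.35434303  0.03519018] 0.45685829131386596 [-0.44827066  0.09600466 -1.92813565]
```

View pics/w5.png

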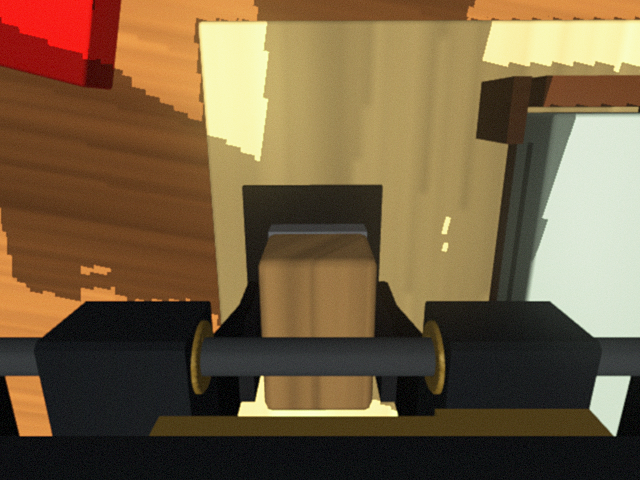

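Call:
drive_tool:
  deltas:
    - {"dx": 0,"dy": 0,"dz": 0.001,"wx": 0,"wy": 0,"wz": 0}
    - {"dx": 0,"dy": 0,"dz": 0.002,"wx": 0,"wy": 0,"wz": 0}
    - {"dx": 0,"dy": 0,"dz": 0.0025,"wx": 0,"wy": 0,"wz": 0}
    - {"dx": 0,"dy": 0,"dz": 0.0025,"wx": 0,"wy": 0,"wz": 0}

```text
time_s: 16.2
tcp_pos: [0.553, -0.3544, 0.0326]
ee_rot: [[-0.986, -0.169, 0.0], [-0.169, 0.986, -0.0], [-0.0, -0.0, -1.0]]
wrist_force: [-0.5, 0.5, 0.2]
gripper_width: 0.458
```

Contact: the force has gone from -1.9 to 0.2. Release and lift.

Call:
drive_tool:
  deltas:
    - {"dx": 0,"dy": 0,"dz": 0,"wx": 0,"wy": 0,"wz": 0}
    - {"dx": 0,"dy": 0,"dz": 0,"wx": 0,"wy": 0,"wz": 0}
    - {"dx": 0,"dy": 0,"dz": 0,"wx": 0,"wy": 0,"wz": 0}
    - {"dx": 0,"dy": 0,"dz": 0,"wx": 0,"wy": 0,"wz": 0}
    - {"dx": 0,"dy": 0,"dz": 0,"wx": 0,"wy": 0,"wz": 0}
    - {"dx": 0,"dy": 0,"dz": 0,"wx": 0,"wy": 0,"wz": 0}
    - {"dx": 0,"dy": 0,"dz": -0.02,"wx": 0,"wy": 0,"wz": 0}
    - {"dx": 0,"dy": 0,"dz": -0.05,"wx": 0,"wy": 0,"wz": 0}
    - {"dx": 0,"dy": 0,"dz": -0.1,"wx": 0,"wy": 0,"wz": 0}
    - {"dx": 0,"dy": 0,"dz": -0.15,"wx": 0,"wy": 0,"wz": 0}
    - {"dx": 0,"dy": 0,"dz": -0.15,"wx": 0,"wy": 0,"wz": 0}
    - {"dx": 0,"dy": 0,"dz": -0.15,"wx": 0,"wy": 0,"wz": 0}
  gripper: 1

```text
time_s: 17.4
tcp_pos: [0.5534, -0.3544, 0.1839]
ee_rot: [[-0.986, -0.169, 0.004], [-0.169, 0.986, -0.001], [-0.004, -0.001, -1.0]]
wrist_force: [-0.4, 0.5, -1.8]
gripper_width: 1.0
```

Run:
```python
from h import *
import pickle
s,im=snap('wrist','w6.png');print(s['time_s'],s['tcp_pos'],s['gripper_width'],s['wrist_force'])
pickle.dump(s,open('w6.pkl','wb'))
```

```text
17.4 [ 0.55340088 -0.35441182  0.18390563] 0.9995567724757298 [-0.38060017  0.46597232 -1.75676401]
```

View pics/w6.png

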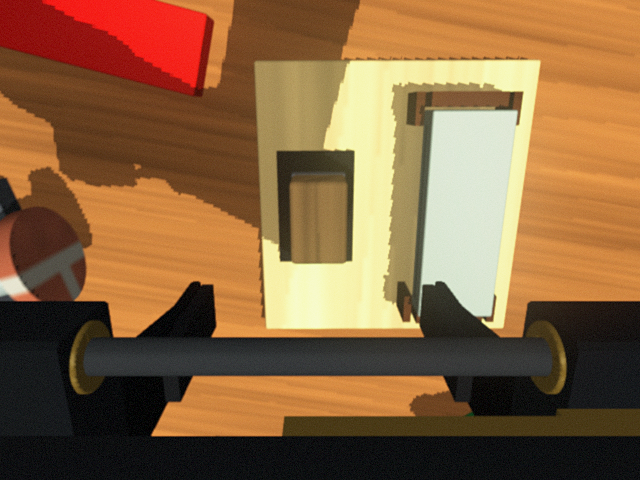

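Run:
```python
from h import *
import pickle
s=pickle.load(open('w6.pkl','rb'))
P=np.array([ray('wrist',p,.059,s)[:2] for p in [(426,110),(517,111),(494,317),(421,318)]]);print(P.round(4),P.mean(0))
P=np.array([ray('wrist',p,.065,s)[:2] for p in [(290,178),(347,178),(345,263),(290,263)]]);print(P.round(4),P.mean(0))
goto([.533,-.252,.039],99.7)
```

```text
[[ 0.4651 -0.2974]
 [ 0.4557 -0.239 ]
 [ 0.6014 -0.211 ]
 [ 0.6114 -0.2648]] [ 0.53341569 -0.25305255]
[[ 0.5226 -0.3774]
 [ 0.5162 -0.3401]
 [ 0.5756 -0.3302]
 [ 0.5822 -0.3684]] [ 0.54915717 -0.35403905]
d [0.0019 0.1037 0.1429] w [0.05 0.01 0.01] |d| 0.177
```

Call:
drive_tool:
  deltas:
    - {"dx": 0.001,"dy": 0.05,"dz": 0,"wx": 0,"wy": 0,"wz": 0}
    - {"dx": 0.001,"dy": 0.1,"dz": 0.02,"wx": 0,"wy": 0,"wz": 0}
    - {"dx": 0.001,"dy": 0.103,"dz": 0.07,"wx": 0,"wy": 0,"wz": 0}
    - {"dx": 0.001,"dy": 0.103,"dz": 0.1,"wx": 0,"wy": 0,"wz": 0}
    - {"dx": 0.001,"dy": 0.103,"dz": 0.115,"wx": 0,"wy": 0,"wz": 0}
    - {"dx": 0.001,"dy": 0.103,"dz": 0.13,"wx": 0,"wy": 0,"wz": 0}
    - {"dx": 0.001,"dy": 0.103,"dz": 0.143,"wx": 0,"wy": 0,"wz": 0}
    - {"dx": 0.001,"dy": 0.103,"dz": 0.143,"wx": 0,"wy": 0,"wz": 0}
    - {"dx": 0.001,"dy": 0.103,"dz": 0.143,"wx": 0,"wy": 0,"wz": 0}

```text
time_s: 18.35
tcp_pos: [0.5341, -0.2531, 0.0385]
ee_rot: [[-0.986, -0.169, -0.001], [-0.169, 0.986, 0.0], [0.001, 0.0, -1.0]]
wrist_force: [-0.5, -0.4, 0.2]
gripper_width: 0.998
```

Call:
drive_tool:
  deltas:
    - {"dx": 0,"dy": 0,"dz": 0,"wx": 0,"wy": 0,"wz": 0}
    - {"dx": 0,"dy": 0,"dz": 0,"wx": 0,"wy": 0,"wz": 0}
    - {"dx": 0,"dy": 0,"dz": 0,"wx": 0,"wy": 0,"wz": 0}
    - {"dx": 0,"dy": 0,"dz": 0,"wx": 0,"wy": 0,"wz": 0}
    - {"dx": 0,"dy": 0,"dz": 0,"wx": 0,"wy": 0,"wz": 0}
    - {"dx": 0,"dy": 0,"dz": 0,"wx": 0,"wy": 0,"wz": 0}
    - {"dx": 0,"dy": 0,"dz": 0,"wx": 0,"wy": 0,"wz": 0}
  gripper: 0.3

```text
time_s: 19.05
tcp_pos: [0.5345, -0.2531, 0.0394]
ee_rot: [[-0.986, -0.169, 0.0], [-0.169, 0.986, -0.0], [-0.0, -0.0, -1.0]]
wrist_force: [-0.4, 1.2, 1.8]
gripper_width: 0.641
```

Call:
drive_tool:
  deltas:
    - {"dx": 0,"dy": 0,"dz": -0.01,"wx": 0,"wy": 0,"wz": 0}
    - {"dx": 0,"dy": 0,"dz": -0.025,"wx": 0,"wy": 0,"wz": 0}
    - {"dx": 0,"dy": 0,"dz": -0.045,"wx": 0,"wy": 0,"wz": 0}
    - {"dx": 0,"dy": 0,"dz": -0.07,"wx": 0,"wy": 0,"wz": 0}
    - {"dx": 0,"dy": 0,"dz": -0.095,"wx": 0,"wy": 0,"wz": 0}
    - {"dx": 0,"dy": 0,"dz": -0.12,"wx": 0,"wy": 0,"wz": 0}
    - {"dx": 0,"dy": 0,"dz": -0.14,"wx": 0,"wy": 0,"wz": 0}
    - {"dx": 0,"dy": 0,"dz": -0.14,"wx": 0,"wy": 0,"wz": 0}
    - {"dx": 0,"dy": 0,"dz": -0.14,"wx": 0,"wy": 0,"wz": 0}

```text
time_s: 19.95
tcp_pos: [0.5334, -0.2524, 0.1779]
ee_rot: [[-0.986, -0.168, -0.002], [-0.168, 0.986, 0.002], [0.001, 0.002, -1.0]]
wrist_force: [0.5, 0.2, -5.6]
gripper_width: 0.641
```

Run:
```python
from h import *
s,im=snap('wrist','w7.png');print(s['time_s'],s['tcp_pos'],s['gripper_width'],s['wrist_force'],s['ee_rot'].round(3))
snap('scene','s7.png')
goto([.515,.17,.29],85.5)
```

```text
19.95 [ 0.53344232 -0.25240739  0.17790102] 0.6412269335674519 [ 0.54425475  0.1740686  -5.58627305] [[-0.986 -0.168 -0.002]
 [-0.168  0.986  0.002]
 [ 0.001  0.002 -1.   ]]
d [-0.0531  0.4197 -0.1124] w [ 0.11 -0.23 14.2 ] |d| 0.438
```

View pics/w7.png

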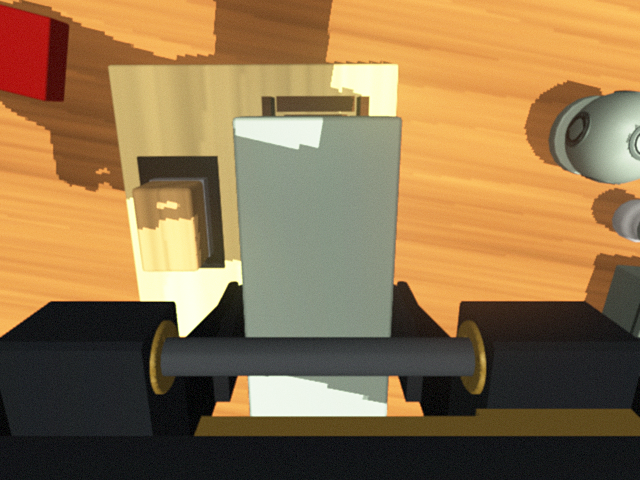

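View pics/s7.png

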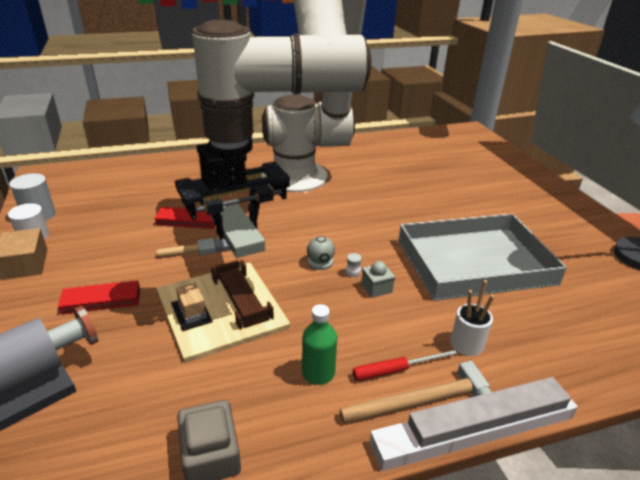

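Run:
```python
from h import *
goto([.52,.30,.26],85.5)
```

```text
d [-0.08    0.547  -0.0822] w [ 0.11 -0.23 14.2 ] |d| 0.559
```

Call:
drive_tool:
  deltas:
    - {"dx": 0,"dy": 0.02,"dz": -0.02,"wx": 0,"wy": 0,"wz": 0}
    - {"dx": -0.005,"dy": 0.05,"dz": -0.05,"wx": 0,"wy": 0,"wz": 1}
    - {"dx": -0.01,"dy": 0.085,"dz": -0.08,"wx": 0,"wy": 0,"wz": 2}
    - {"dx": -0.02,"dy": 0.125,"dz": -0.08,"wx": 0,"wy": 0,"wz": 3}
    - {"dx": -0.025,"dy": 0.165,"dz": -0.08,"wx": 0,"wy": 0,"wz": 4}
    - {"dx": -0.03,"dy": 0.205,"dz": -0.08,"wx": 0,"wy": 0,"wz": 5}
    - {"dx": -0.035,"dy": 0.245,"dz": -0.08,"wx": 0,"wy": 0,"wz": 6}
    - {"dx": -0.04,"dy": 0.285,"dz": -0.08,"wx": 0,"wy": 0,"wz": 7}
    - {"dx": -0.05,"dy": 0.325,"dz": -0.08,"wx": 0,"wy": 0,"wz": 8}
    - {"dx": -0.055,"dy": 0.365,"dz": -0.08,"wx": 0,"wy": 0,"wz": 9}
    - {"dx": -0.06,"dy": 0.405,"dz": -0.08,"wx": 0,"wy": 0,"wz": 10}
    - {"dx": -0.065,"dy": 0.445,"dz": -0.08,"wx": 0,"wy": 0,"wz": 11}
    - {"dx": -0.07,"dy": 0.485,"dz": -0.08,"wx": 0,"wy": 0,"wz": 12}
    - {"dx": -0.075,"dy": 0.52,"dz": -0.08,"wx": 0,"wy": 0,"wz": 13}
    - {"dx": -0.08,"dy": 0.547,"dz": -0.08,"wx": 0,"wy": 0,"wz": 14}
    - {"dx": -0.08,"dy": 0.547,"dz": -0.08,"wx": 0,"wy": 0,"wz": 14}
    - {"dx": -0.08,"dy": 0.547,"dz": -0.08,"wx": 0,"wy": 0,"wz": 14}
    - {"dx": -0.08,"dy": 0.547,"dz": -0.08,"wx": 0,"wy": 0,"wz": 14}

```text
time_s: 21.85
tcp_pos: [0.5203, 0.2987, 0.2578]
ee_rot: [[-0.997, 0.075, -0.002], [0.075, 0.997, -0.002], [0.002, -0.002, -1.0]]
wrist_force: [0.2, -0.4, -4.9]
gripper_width: 0.641
```

Run:
```python
from h import *
import pickle
s,im=snap('wrist','w8.png');print(s['time_s'],s['tcp_pos'],s['gripper_width'],s['wrist_force'],s['ee_rot'].round(3))
pickle.dump(s,open('w8.pkl','wb'))
```

```text
21.85 [0.52032731 0.29871998 0.25783597] 0.6411183400849843 [ 0.1678301  -0.4206558  -4.92940577] [[-0.997  0.075 -0.002]
 [ 0.075  0.997 -0.002]
 [ 0.002 -0.002 -1.   ]]
```

View pics/w8.png

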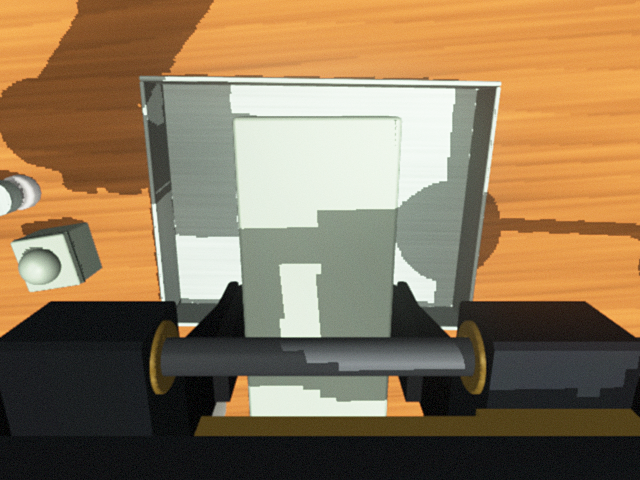

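Run:
```python
from h import *
import pickle
s=pickle.load(open('w8.pkl','rb'))
for n,p,z in [('tl',(140,77),.05),('tr',(501,83),.05),('br',(474,329),.05),('lmid',(153,220),.05),('bl',(162,325),.05),('sealknob',(40,266),.06),('paste',(8,195),.04)]:
    print(n,ray('wrist',p,z,s).round(4))
# seal top corners
for p in [(12,241),(62,233),(77,281),(27,292)]: print(ray('wrist',p,.046,s).round(4))
P=np.array([ray('wrist',p,z,s)[:2] for p,z in [((140,77),.05),((501,83),.05)]]);d=P[1]-P[0];L=np.linalg.norm(d);a=np.degrees(np.arctan2(d[1],d[0]));print(L,a)
u=d/L; x=np.array([u[1],-u[0]]); c=P.mean(0)+x*.115; print('tub c',c,'yaw',a-90)
for xy in [(0,.075),(0,.07),(-.05,-.06),(.05,-.06)]: print(xy,(c+x*xy[0]+u*xy[1]).round(4))
cv2.imwrite('pics/c8.png',cv2.resize(cv2.imread('pics/w8.png')[170:310,0:180],None,fx=4.2,fy=4.2,interpolation=cv2.INTER_CUBIC))
```

```text
tl [0.4052 0.1622 0.05  ]
tr [0.4323 0.4577 0.05  ]
br [0.6578 0.4424 0.05  ]
lmid [0.5257 0.1503 0.05  ]
bl [0.6306 0.1393 0.05  ]
sealknob [0.5582 0.0441 0.06  ]
paste [0.4947 0.0186 0.04  ]
[0.5365 0.0145 0.046 ]
[0.5324 0.0627 0.046 ]
[0.5804 0.0651 0.046 ]
[0.588  0.0144 0.046 ]
0.29670403883397395 84.76351937677427
tub c [0.53323486 0.29947678] yaw -5.236480623225731
(0, 0.075) [0.5401 0.3742]
(0, 0.07) [0.5396 0.3692]
(-0.05, -0.06) [0.478  0.2443]
(0.05, -0.06) [0.5776 0.2352]
```

View pics/c8.png

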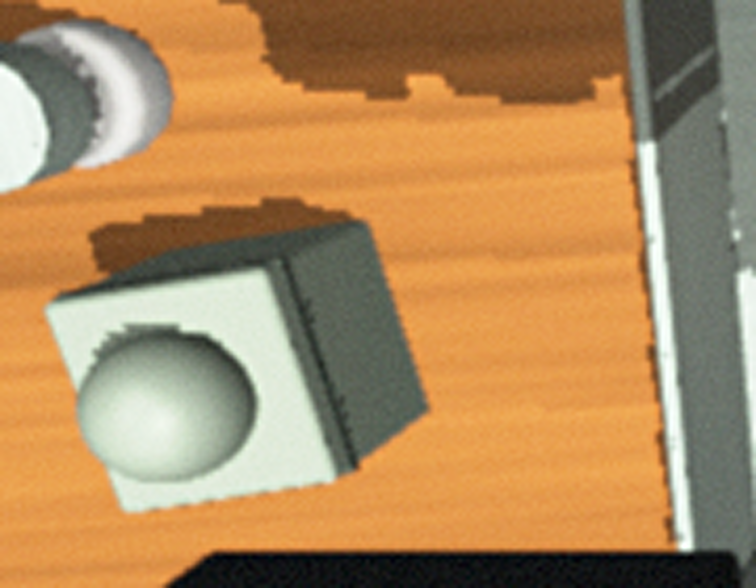

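Run:
```python
from h import *
goto([.5400,.371,.0084],84.8)
```

```text
d [-0.0143  0.074   0.2498] w [-0.08 -0.07  0.88] |d| 0.261
```

Call:
drive_tool:
  deltas:
    - {"dx": -0.007,"dy": 0.03,"dz": 0.01,"wx": 0,"wy": 0,"wz": 0.9}
    - {"dx": -0.014,"dy": 0.06,"dz": 0.035,"wx": 0,"wy": 0,"wz": 0.9}
    - {"dx": -0.014,"dy": 0.074,"dz": 0.07,"wx": 0,"wy": 0,"wz": 0.9}
    - {"dx": -0.014,"dy": 0.074,"dz": 0.105,"wx": 0,"wy": 0,"wz": 0.9}
    - {"dx": -0.014,"dy": 0.074,"dz": 0.135,"wx": 0,"wy": 0,"wz": 0.9}
    - {"dx": -0.014,"dy": 0.074,"dz": 0.155,"wx": 0,"wy": 0,"wz": 0.9}
    - {"dx": -0.014,"dy": 0.074,"dz": 0.17,"wx": 0,"wy": 0,"wz": 0.9}
    - {"dx": -0.014,"dy": 0.074,"dz": 0.175,"wx": 0,"wy": 0,"wz": 0.9}
    - {"dx": -0.014,"dy": 0.074,"dz": 0.175,"wx": 0,"wy": 0,"wz": 0.9}

```text
time_s: 22.8
tcp_pos: [0.5403, 0.3714, 0.0835]
ee_rot: [[-0.996, 0.091, -0.001], [0.091, 0.996, -0.001], [0.001, -0.001, -1.0]]
wrist_force: [-0.2, 0.8, -6.2]
gripper_width: 0.639
```

Run:
```python
from h import *
s,im=snap('wrist','w9.png');print(s['time_s'],s['tcp_pos'],s['ee_rot'].round(3))
goto([.5400,.371,.0084],84.8)
```

```text
22.8 [0.5402944  0.37139522 0.08349179] [[-0.996  0.091 -0.001]
 [ 0.091  0.996 -0.001]
 [ 0.001 -0.001 -1.   ]]
d [ 0.0008 -0.0012  0.0762] w [0.02 0.04 0.01] |d| 0.076
```

View pics/w9.png

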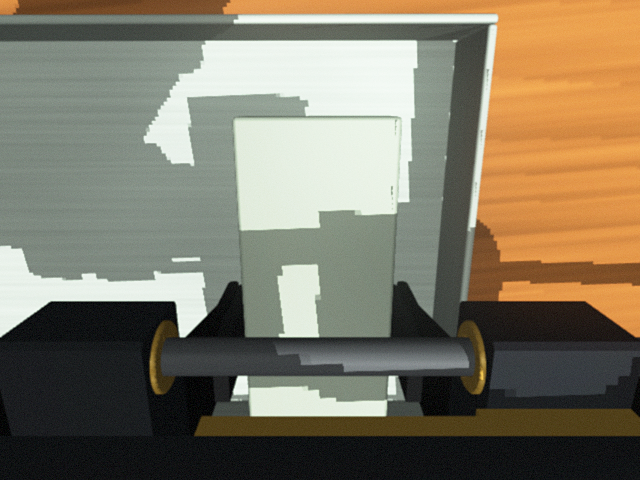

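Call:
drive_tool:
  deltas:
    - {"dx": 0,"dy": 0,"dz": 0.015,"wx": 0,"wy": 0,"wz": 0}
    - {"dx": 0,"dy": 0,"dz": 0.03,"wx": 0,"wy": 0,"wz": 0}
    - {"dx": 0,"dy": 0,"dz": 0.045,"wx": 0,"wy": 0,"wz": 0}
    - {"dx": 0,"dy": 0,"dz": 0.056,"wx": 0,"wy": 0,"wz": 0}
    - {"dx": 0,"dy": 0,"dz": 0.064,"wx": 0,"wy": 0,"wz": 0}
    - {"dx": 0,"dy": 0,"dz": 0.069,"wx": 0,"wy": 0,"wz": 0}
    - {"dx": 0,"dy": 0,"dz": 0.072,"wx": 0,"wy": 0,"wz": 0}
    - {"dx": 0,"dy": 0,"dz": 0.072,"wx": 0,"wy": 0,"wz": 0}
    - {"dx": 0,"dy": 0,"dz": 0.072,"wx": 0,"wy": 0,"wz": 0}

```text
time_s: 23.75
tcp_pos: [0.5405, 0.3727, 0.0125]
ee_rot: [[-0.996, 0.09, 0.001], [0.09, 0.996, 0.001], [-0.001, 0.001, -1.0]]
wrist_force: [-0.4, 0.4, -4.7]
gripper_width: 0.641
```

Call:
drive_tool:
  deltas:
    - {"dx": 0,"dy": 0,"dz": 0.001,"wx": 0,"wy": 0,"wz": 0}
    - {"dx": 0,"dy": 0,"dz": 0.002,"wx": 0,"wy": 0,"wz": 0}
    - {"dx": 0,"dy": 0,"dz": 0.002,"wx": 0,"wy": 0,"wz": 0}

```text
time_s: 24.05
tcp_pos: [0.5402, 0.3724, 0.0101]
ee_rot: [[-0.996, 0.09, 0.0], [0.09, 0.996, 0.0], [-0.0, 0.0, -1.0]]
wrist_force: [-0.7, -0.7, -4.6]
gripper_width: 0.641
```

Call:
drive_tool:
  deltas:
    - {"dx": 0,"dy": 0,"dz": 0.001,"wx": 0,"wy": 0,"wz": 0}
    - {"dx": 0,"dy": 0,"dz": 0.002,"wx": 0,"wy": 0,"wz": 0}
    - {"dx": 0,"dy": 0,"dz": 0.002,"wx": 0,"wy": 0,"wz": 0}

```text
time_s: 24.35
tcp_pos: [0.5403, 0.3725, 0.0084]
ee_rot: [[-0.996, 0.09, 0.0], [0.09, 0.996, 0.0], [-0.0, 0.0, -1.0]]
wrist_force: [-0.7, -0.5, -3.5]
gripper_width: 0.64
```

Call:
drive_tool:
  deltas:
    - {"dx": 0,"dy": 0,"dz": 0.0006,"wx": 0,"wy": 0,"wz": 0}
    - {"dx": 0,"dy": 0,"dz": 0.0006,"wx": 0,"wy": 0,"wz": 0}

```text
time_s: 24.55
tcp_pos: [0.5403, 0.3725, 0.0084]
ee_rot: [[-0.996, 0.09, 0.0], [0.09, 0.996, 0.0], [-0.0, 0.0, -1.0]]
wrist_force: [-2.8, -1.9, 2.2]
gripper_width: 0.643
```

Call:
drive_tool:
  deltas:
    - {"dx": 0,"dy": 0,"dz": 0,"wx": 0,"wy": 0,"wz": 0}
    - {"dx": 0,"dy": 0,"dz": 0,"wx": 0,"wy": 0,"wz": 0}
    - {"dx": 0,"dy": 0,"dz": 0,"wx": 0,"wy": 0,"wz": 0}
    - {"dx": 0,"dy": 0,"dz": 0,"wx": 0,"wy": 0,"wz": 0}
    - {"dx": 0,"dy": 0,"dz": -0.02,"wx": 0,"wy": 0,"wz": 0}
    - {"dx": 0,"dy": 0,"dz": -0.05,"wx": 0,"wy": 0,"wz": 0}
    - {"dx": 0,"dy": 0,"dz": -0.1,"wx": 0,"wy": 0,"wz": 0}
    - {"dx": 0,"dy": 0,"dz": -0.15,"wx": 0,"wy": 0,"wz": 0}
    - {"dx": 0,"dy": 0,"dz": -0.2,"wx": 0,"wy": 0,"wz": 0}
    - {"dx": 0,"dy": 0,"dz": -0.25,"wx": 0,"wy": 0,"wz": 0}
    - {"dx": 0,"dy": 0,"dz": -0.25,"wx": 0,"wy": 0,"wz": 0}
    - {"dx": 0,"dy": 0,"dz": -0.25,"wx": 0,"wy": 0,"wz": 0}
  gripper: 0.88

```text
time_s: 25.75
tcp_pos: [0.5405, 0.3728, 0.2592]
ee_rot: [[-0.996, 0.09, 0.002], [0.09, 0.996, 0.003], [-0.002, 0.003, -1.0]]
wrist_force: [-0.7, 0.1, -1.9]
gripper_width: 0.879
```

Run:
```python
from h import *
s,im=snap('wrist','w10.png');print(s['time_s'],s['tcp_pos'],s['ee_rot'].round(3),s['gripper_width'])
goto([.50,.0,.27],90)
```

```text
25.75 [0.54047028 0.37283173 0.25922647] [[-0.996  0.09   0.002]
 [ 0.09   0.996  0.003]
 [-0.002  0.003 -1.   ]] 0.8787822401779375
d [ 0.0061 -0.3743 -0.0131] w [ 0.01 -0.05 -5.18] |d| 0.375
```

View pics/w10.png

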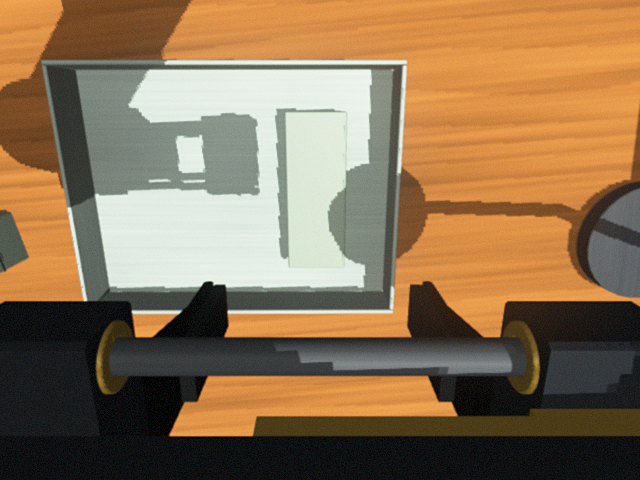

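The plaque lies flat in the right-hand part of the tub, at about (316,190). Next, look over the carvings.

Call:
drive_tool:
  deltas:
    - {"dx": 0.006,"dy": -0.374,"dz": -0.013,"wx": 0,"wy": 0,"wz": -5.2}
    - {"dx": 0.006,"dy": -0.374,"dz": -0.013,"wx": 0,"wy": 0,"wz": -5.2}
    - {"dx": 0.006,"dy": -0.374,"dz": -0.013,"wx": 0,"wy": 0,"wz": -5.2}
    - {"dx": 0.006,"dy": -0.374,"dz": -0.013,"wx": 0,"wy": 0,"wz": -5.2}
    - {"dx": 0.006,"dy": -0.374,"dz": -0.013,"wx": 0,"wy": 0,"wz": -5.2}
    - {"dx": 0.006,"dy": -0.374,"dz": -0.013,"wx": 0,"wy": 0,"wz": -5.2}
    - {"dx": 0.006,"dy": -0.374,"dz": -0.013,"wx": 0,"wy": 0,"wz": -5.2}
    - {"dx": 0.006,"dy": -0.374,"dz": -0.013,"wx": 0,"wy": 0,"wz": -5.2}
    - {"dx": 0.006,"dy": -0.374,"dz": -0.013,"wx": 0,"wy": 0,"wz": -5.2}
    - {"dx": 0.006,"dy": -0.374,"dz": -0.013,"wx": 0,"wy": 0,"wz": -5.2}
    - {"dx": 0.006,"dy": -0.374,"dz": -0.013,"wx": 0,"wy": 0,"wz": -5.2}
    - {"dx": 0.006,"dy": -0.374,"dz": -0.013,"wx": 0,"wy": 0,"wz": -5.2}
  gripper: 1

```text
time_s: 27.0
tcp_pos: [0.5006, 0.0015, 0.2698]
ee_rot: [[-1.0, -0.002, -0.001], [-0.002, 1.0, -0.0], [0.001, -0.0, -1.0]]
wrist_force: [-0.1, 0.2, -1.2]
gripper_width: 0.996
```

Run:
```python
from h import *
import pickle
s,im=snap('wrist','w11.png');print(s['time_s'],s['tcp_pos'],s['ee_rot'].round(3),s['gripper_width'])
pickle.dump(s,open('w11.pkl','wb'))
cv2.imwrite('pics/c11.png',cv2.resize(cv2.imread('pics/w11.png')[60:300,180:480],None,fx=2.5,fy=2.5,interpolation=cv2.INTER_CUBIC))
```

```text
27.0 [0.50061664 0.00147187 0.26979938] [[-1.    -0.002 -0.001]
 [-0.002  1.    -0.   ]
 [ 0.001 -0.    -1.   ]] 0.9958996180597947
```

View pics/w11.png

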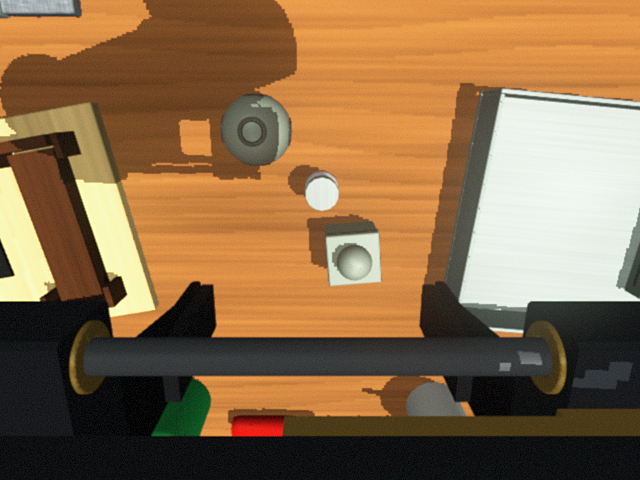

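View pics/c11.png

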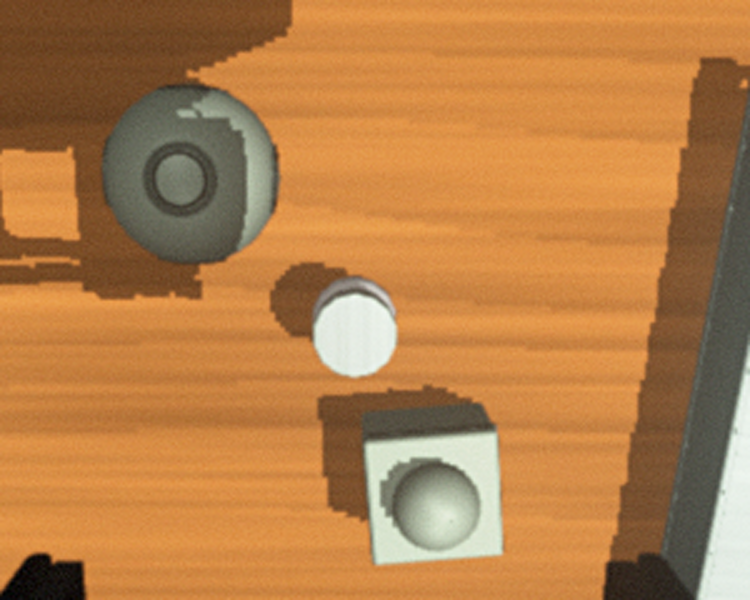

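Run:
```python
from h import *
import pickle
s=pickle.load(open('w11.pkl','rb'))
f=lambda p,z:ray('wrist',((p[0]+.5)/2.5-.5+180,(p[1]+.5)/2.5-.5+60),z,s)[:2].round(4)
P=[f(p,.046) for p in [(364,440),(497,427),(502,553),(376,564)]];print(P,np.mean(P,0))
for i in range(4):
    d=P[(i+1)%4]-P[i];print(np.linalg.norm(d).round(4),np.degrees(np.arctan2(d[1],d[0])).round(1))
print('ball top',f((180,180),.068),'sil',f((191,174),.036),'paste',f((355,335),.045))
```

```text
[array([0.5369, 0.0101]), array([0.5317, 0.0605]), array([0.5832, 0.0647]), array([0.5879, 0.0152])] [0.559925 0.037625]
0.0507 95.9
0.0517 4.7
0.0497 -84.6
0.0513 -174.3
ball top [ 0.4398 -0.0525] sil [ 0.4392 -0.0532] paste [0.4966 0.0065]
```

Run:
```python
from h import *
goto([.560,.0376,.010],95.3)
```

```text
d [-0.0596  0.0361  0.2599] w [-0.01 -0.05 -5.17] |d| 0.269
```

Call:
drive_tool:
  deltas:
    - {"dx": -0.03,"dy": 0.02,"dz": 0.02,"wx": 0,"wy": 0,"wz": -3}
    - {"dx": -0.06,"dy": 0.036,"dz": 0.05,"wx": 0,"wy": 0,"wz": -5.2}
    - {"dx": -0.06,"dy": 0.036,"dz": 0.1,"wx": 0,"wy": 0,"wz": -5.2}
    - {"dx": -0.06,"dy": 0.036,"dz": 0.15,"wx": 0,"wy": 0,"wz": -5.2}
    - {"dx": -0.06,"dy": 0.036,"dz": 0.18,"wx": 0,"wy": 0,"wz": -5.2}
    - {"dx": -0.06,"dy": 0.036,"dz": 0.2,"wx": 0,"wy": 0,"wz": -5.2}
    - {"dx": -0.06,"dy": 0.036,"dz": 0.22,"wx": 0,"wy": 0,"wz": -5.2}
    - {"dx": -0.06,"dy": 0.036,"dz": 0.24,"wx": 0,"wy": 0,"wz": -5.2}
    - {"dx": -0.06,"dy": 0.036,"dz": 0.26,"wx": 0,"wy": 0,"wz": -5.2}
    - {"dx": -0.06,"dy": 0.036,"dz": 0.26,"wx": 0,"wy": 0,"wz": -5.2}
    - {"dx": -0.06,"dy": 0.036,"dz": 0.26,"wx": 0,"wy": 0,"wz": -5.2}

```text
time_s: 28.15
tcp_pos: [0.5608, 0.037, 0.0104]
ee_rot: [[-0.996, -0.092, -0.0], [-0.092, 0.996, -0.0], [0.0, -0.0, -1.0]]
wrist_force: [-0.1, 0.5, 0.6]
gripper_width: 1.001
```

Call:
drive_tool:
  deltas:
    - {"dx": 0,"dy": 0,"dz": 0,"wx": 0,"wy": 0,"wz": 0}
    - {"dx": 0,"dy": 0,"dz": 0,"wx": 0,"wy": 0,"wz": 0}
    - {"dx": 0,"dy": 0,"dz": 0,"wx": 0,"wy": 0,"wz": 0}
    - {"dx": 0,"dy": 0,"dz": 0,"wx": 0,"wy": 0,"wz": 0}
    - {"dx": 0,"dy": 0,"dz": 0,"wx": 0,"wy": 0,"wz": 0}
    - {"dx": 0,"dy": 0,"dz": 0,"wx": 0,"wy": 0,"wz": 0}
    - {"dx": 0,"dy": 0,"dz": 0,"wx": 0,"wy": 0,"wz": 0}
  gripper: 0.3

```text
time_s: 28.85
tcp_pos: [0.5606, 0.0365, 0.0107]
ee_rot: [[-0.996, -0.091, 0.0], [-0.091, 0.996, -0.0], [-0.0, -0.0, -1.0]]
wrist_force: [-1.0, -0.2, 2.4]
gripper_width: 0.591
```

Call:
drive_tool:
  deltas:
    - {"dx": 0,"dy": 0,"dz": -0.01,"wx": 0,"wy": 0,"wz": 0}
    - {"dx": 0,"dy": 0,"dz": -0.03,"wx": 0,"wy": 0,"wz": 0}
    - {"dx": 0,"dy": 0,"dz": -0.06,"wx": 0,"wy": 0,"wz": 0}
    - {"dx": 0,"dy": 0,"dz": -0.09,"wx": 0,"wy": 0,"wz": 0}
    - {"dx": 0,"dy": 0,"dz": -0.12,"wx": 0,"wy": 0,"wz": 0}
    - {"dx": 0,"dy": 0,"dz": -0.12,"wx": 0,"wy": 0,"wz": 0}
    - {"dx": 0,"dy": 0,"dz": -0.12,"wx": 0,"wy": 0,"wz": 0}

```text
time_s: 29.55
tcp_pos: [0.5598, 0.0365, 0.1302]
ee_rot: [[-0.996, -0.09, -0.001], [-0.09, 0.996, 0.001], [0.001, 0.001, -1.0]]
wrist_force: [-0.1, -0.9, -4.4]
gripper_width: 0.597
```

Run:
```python
from h import *
s,im=snap('wrist','w12.png');print(s['time_s'],s['tcp_pos'],s['ee_rot'].round(3),s['gripper_width'],s['wrist_force'])
goto([.577,.235,.10],84.8)
```

```text
29.55 [0.55979218 0.03654449 0.13022945] [[-0.996 -0.09  -0.001]
 [-0.09   0.996  0.001]
 [ 0.001  0.001 -1.   ]] 0.5973242997124756 [-0.07445028 -0.92168016 -4.38634273]
d [-0.0359  0.1963  0.029 ] w [-0.   -0.18 10.39] |d| 0.202
```

View pics/w12.png

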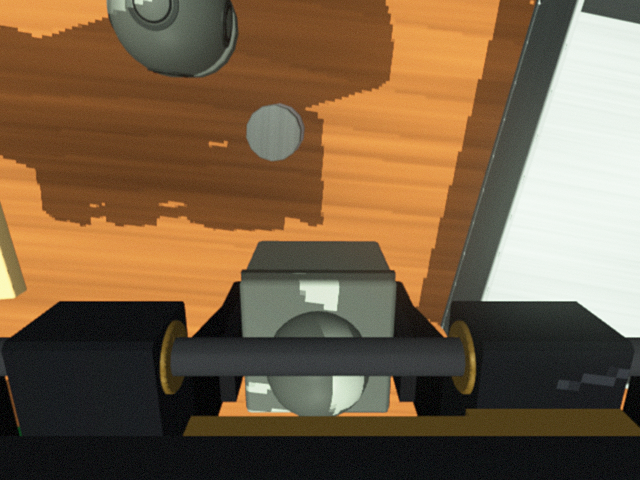

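Call:
drive_tool:
  deltas:
    - {"dx": -0.003,"dy": 0.02,"dz": 0,"wx": 0,"wy": 0,"wz": 2}
    - {"dx": -0.01,"dy": 0.06,"dz": 0,"wx": 0,"wy": 0,"wz": 5}
    - {"dx": -0.018,"dy": 0.1,"dz": 0,"wx": 0,"wy": 0,"wz": 8}
    - {"dx": -0.025,"dy": 0.14,"dz": 0,"wx": 0,"wy": 0,"wz": 10.4}
    - {"dx": -0.032,"dy": 0.175,"dz": 0,"wx": 0,"wy": 0,"wz": 10.4}
    - {"dx": -0.036,"dy": 0.196,"dz": 0.005,"wx": 0,"wy": 0,"wz": 10.4}
    - {"dx": -0.036,"dy": 0.196,"dz": 0.025,"wx": 0,"wy": 0,"wz": 10.4}
    - {"dx": -0.036,"dy": 0.196,"dz": 0.05,"wx": 0,"wy": 0,"wz": 10.4}
    - {"dx": -0.036,"dy": 0.196,"dz": 0.07,"wx": 0,"wy": 0,"wz": 10.4}
    - {"dx": -0.036,"dy": 0.196,"dz": 0.085,"wx": 0,"wy": 0,"wz": 10.4}
    - {"dx": -0.036,"dy": 0.196,"dz": 0.097,"wx": 0,"wy": 0,"wz": 10.4}
    - {"dx": -0.036,"dy": 0.196,"dz": 0.106,"wx": 0,"wy": 0,"wz": 10.4}
    - {"dx": -0.036,"dy": 0.196,"dz": 0.111,"wx": 0,"wy": 0,"wz": 10.4}
    - {"dx": -0.036,"dy": 0.196,"dz": 0.112,"wx": 0,"wy": 0,"wz": 10.4}
    - {"dx": -0.036,"dy": 0.196,"dz": 0.112,"wx": 0,"wy": 0,"wz": 10.4}

```text
time_s: 31.1
tcp_pos: [0.5788, 0.2351, 0.0188]
ee_rot: [[-0.996, 0.09, 0.001], [0.09, 0.996, 0.0], [-0.001, 0.0, -1.0]]
wrist_force: [0.4, 0.1, -3.5]
gripper_width: 0.596
```

Call:
drive_tool:
  deltas:
    - {"dx": 0,"dy": 0,"dz": 0.001,"wx": 0,"wy": 0,"wz": 0}
    - {"dx": 0,"dy": 0,"dz": 0.002,"wx": 0,"wy": 0,"wz": 0}
    - {"dx": 0,"dy": 0,"dz": 0.002,"wx": 0,"wy": 0,"wz": 0}

```text
time_s: 31.4
tcp_pos: [0.5786, 0.2351, 0.0168]
ee_rot: [[-0.996, 0.09, 0.0], [0.09, 0.996, 0.0], [-0.0, 0.0, -1.0]]
wrist_force: [0.1, -1.1, -3.1]
gripper_width: 0.59
```

Call:
drive_tool:
  deltas:
    - {"dx": 0,"dy": 0,"dz": 0.001,"wx": 0,"wy": 0,"wz": 0}
    - {"dx": 0,"dy": 0,"dz": 0.002,"wx": 0,"wy": 0,"wz": 0}
    - {"dx": 0,"dy": 0,"dz": 0.0023,"wx": 0,"wy": 0,"wz": 0}
    - {"dx": 0,"dy": 0,"dz": 0.0023,"wx": 0,"wy": 0,"wz": 0}

```text
time_s: 31.8
tcp_pos: [0.5786, 0.2351, 0.0148]
ee_rot: [[-0.996, 0.09, 0.0], [0.09, 0.996, 0.0], [-0.0, 0.0, -1.0]]
wrist_force: [-1.0, -0.3, 0.5]
gripper_width: 0.592
```

Contact. Release and lift.

Call:
drive_tool:
  deltas:
    - {"dx": 0,"dy": 0,"dz": 0,"wx": 0,"wy": 0,"wz": 0}
    - {"dx": 0,"dy": 0,"dz": 0,"wx": 0,"wy": 0,"wz": 0}
    - {"dx": 0,"dy": 0,"dz": 0,"wx": 0,"wy": 0,"wz": 0}
    - {"dx": 0,"dy": 0,"dz": 0,"wx": 0,"wy": 0,"wz": 0}
    - {"dx": 0,"dy": 0,"dz": 0,"wx": 0,"wy": 0,"wz": 0}
    - {"dx": 0,"dy": 0,"dz": -0.02,"wx": 0,"wy": 0,"wz": 0}
    - {"dx": 0,"dy": 0,"dz": -0.05,"wx": 0,"wy": 0,"wz": 0}
    - {"dx": 0,"dy": 0,"dz": -0.1,"wx": 0,"wy": 0,"wz": 0}
    - {"dx": 0,"dy": 0,"dz": -0.15,"wx": 0,"wy": 0,"wz": 0}
    - {"dx": 0,"dy": 0,"dz": -0.2,"wx": 0,"wy": 0,"wz": 0}
    - {"dx": 0,"dy": 0,"dz": -0.2,"wx": 0,"wy": 0,"wz": 0}
    - {"dx": 0,"dy": 0,"dz": -0.2,"wx": 0,"wy": 0,"wz": 0}
  gripper: 0.85

```text
time_s: 33.0
tcp_pos: [0.5788, 0.2353, 0.2159]
ee_rot: [[-0.996, 0.09, 0.003], [0.09, 0.996, 0.003], [-0.002, 0.003, -1.0]]
wrist_force: [-0.8, 0.0, -1.0]
gripper_width: 0.853
```

Run:
```python
from h import *
s,im=snap('wrist','w13.png');print(s['time_s'],s['tcp_pos'],s['gripper_width'],s['wrist_force'])
snap('scene','s13.png')
goto([.4395,-.053,.12],90)
goto([.4395,-.053,.020],90)
```

```text
33.0 [0.57879889 0.2353401  0.21585331] 0.8530328910688769 [-0.84272389  0.01655637 -0.95310887]
d [ 0.1114 -0.2987  0.0934] w [-0.06 -0.14 -5.18] |d| 0.332
d [ 0.1112 -0.2986  0.1934] w [-0.06 -0.14 -5.18] |d| 0.373
```

View pics/w13.png

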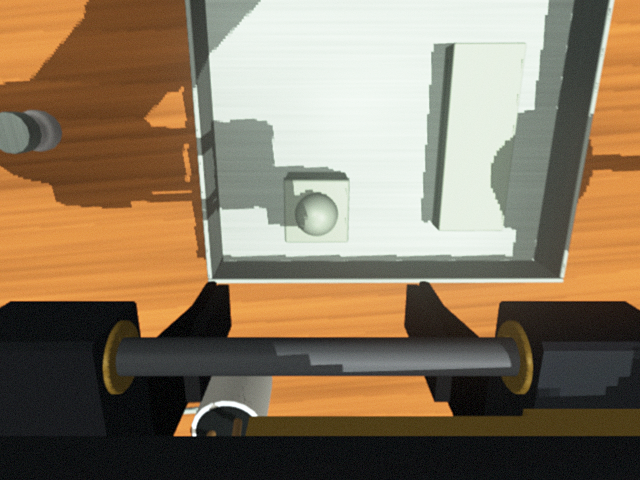

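View pics/s13.png

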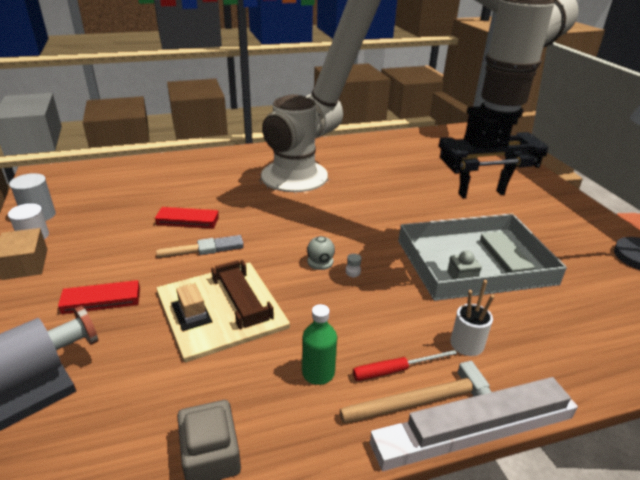

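Call:
drive_tool:
  deltas:
    - {"dx": 0.017,"dy": -0.045,"dz": 0,"wx": 0,"wy": 0,"wz": -2}
    - {"dx": 0.034,"dy": -0.09,"dz": 0,"wx": 0,"wy": 0,"wz": -4}
    - {"dx": 0.051,"dy": -0.135,"dz": 0,"wx": 0,"wy": 0,"wz": -5.2}
    - {"dx": 0.068,"dy": -0.18,"dz": 0,"wx": 0,"wy": 0,"wz": -5.2}
    - {"dx": 0.085,"dy": -0.225,"dz": 0,"wx": 0,"wy": 0,"wz": -5.2}
    - {"dx": 0.1,"dy": -0.27,"dz": 0,"wx": 0,"wy": 0,"wz": -5.2}
    - {"dx": 0.111,"dy": -0.298,"dz": 0.01,"wx": 0,"wy": 0,"wz": -5.2}
    - {"dx": 0.111,"dy": -0.298,"dz": 0.05,"wx": 0,"wy": 0,"wz": -5.2}
    - {"dx": 0.111,"dy": -0.298,"dz": 0.09,"wx": 0,"wy": 0,"wz": -5.2}
    - {"dx": 0.111,"dy": -0.298,"dz": 0.11,"wx": 0,"wy": 0,"wz": -5.2}
    - {"dx": 0.111,"dy": -0.298,"dz": 0.13,"wx": 0,"wy": 0,"wz": -5.2}
    - {"dx": 0.111,"dy": -0.298,"dz": 0.15,"wx": 0,"wy": 0,"wz": -5.2}
    - {"dx": 0.111,"dy": -0.298,"dz": 0.17,"wx": 0,"wy": 0,"wz": -5.2}
    - {"dx": 0.111,"dy": -0.298,"dz": 0.185,"wx": 0,"wy": 0,"wz": -5.2}
    - {"dx": 0.111,"dy": -0.298,"dz": 0.193,"wx": 0,"wy": 0,"wz": -5.2}
    - {"dx": 0.111,"dy": -0.298,"dz": 0.193,"wx": 0,"wy": 0,"wz": -5.2}
    - {"dx": 0.111,"dy": -0.298,"dz": 0.193,"wx": 0,"wy": 0,"wz": -5.2}
  gripper: 1

```text
time_s: 34.8
tcp_pos: [0.4411, -0.0519, 0.021]
ee_rot: [[-1.0, -0.001, -0.001], [-0.001, 1.0, -0.0], [0.001, -0.0, -1.0]]
wrist_force: [0.1, -1.2, -0.2]
gripper_width: 1.0
```

Run:
```python
from h import *
s,im=snap('wrist','w14.png');print(s['time_s'],s['tcp_pos'],s['gripper_width'],s['wrist_force'])
```

```text
34.8 [ 0.44107179 -0.0518838   0.02104567] 0.9998370991101542 [ 0.12598127 -1.20294771 -0.20774748]
```

View pics/w14.png

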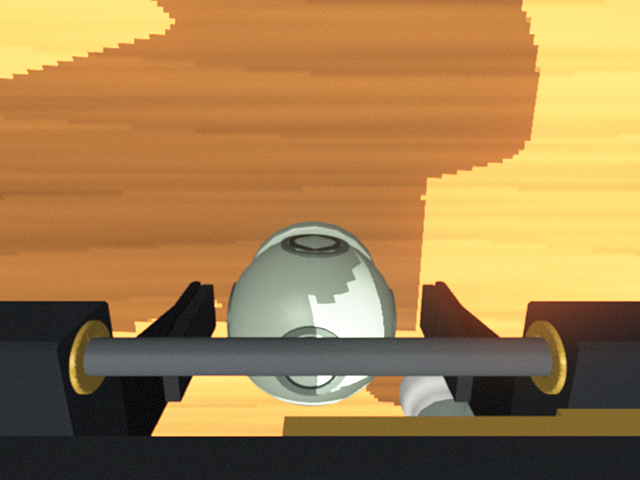

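Call:
drive_tool:
  deltas:
    - {"dx": 0.0015,"dy": -0.001,"dz": 0,"wx": 0,"wy": 0,"wz": 0}
    - {"dx": 0.0015,"dy": -0.001,"dz": 0,"wx": 0,"wy": 0,"wz": 0}
    - {"dx": 0.0015,"dy": -0.001,"dz": 0,"wx": 0,"wy": 0,"wz": 0}
    - {"dx": 0.0015,"dy": -0.001,"dz": 0,"wx": 0,"wy": 0,"wz": 0}
    - {"dx": 0.0015,"dy": -0.001,"dz": 0,"wx": 0,"wy": 0,"wz": 0}
    - {"dx": 0.0015,"dy": -0.001,"dz": 0,"wx": 0,"wy": 0,"wz": 0}
    - {"dx": 0.0015,"dy": -0.001,"dz": 0,"wx": 0,"wy": 0,"wz": 0}
  gripper: 0.4

```text
time_s: 35.55
tcp_pos: [0.4397, -0.0529, 0.0215]
ee_rot: [[-1.0, -0.001, 0.0], [-0.001, 1.0, -0.0], [-0.0, -0.0, -1.0]]
wrist_force: [-1.7, -2.0, 5.3]
gripper_width: 0.723
```

Call:
drive_tool:
  deltas:
    - {"dx": 0,"dy": 0,"dz": -0.01,"wx": 0,"wy": 0,"wz": 0}
    - {"dx": 0,"dy": 0,"dz": -0.03,"wx": 0,"wy": 0,"wz": 0}
    - {"dx": 0,"dy": 0,"dz": -0.06,"wx": 0,"wy": 0,"wz": 0}
    - {"dx": 0,"dy": 0,"dz": -0.09,"wx": 0,"wy": 0,"wz": 0}
    - {"dx": 0,"dy": 0,"dz": -0.12,"wx": 0,"wy": 0,"wz": 0}
    - {"dx": 0,"dy": 0,"dz": -0.13,"wx": 0,"wy": 0,"wz": 0}
    - {"dx": 0,"dy": 0,"dz": -0.13,"wx": 0,"wy": 0,"wz": 0}
    - {"dx": 0,"dy": 0,"dz": -0.13,"wx": 0,"wy": 0,"wz": 0}

```text
time_s: 36.35
tcp_pos: [0.4383, -0.0529, 0.1497]
ee_rot: [[-1.0, 0.0, -0.003], [0.0, 1.0, 0.0], [0.003, 0.0, -1.0]]
wrist_force: [-0.7, 0.1, -3.5]
gripper_width: 0.721
```

Run:
```python
from h import *
s,im=snap('wrist','w15.png');print(s['time_s'],s['tcp_pos'],s['gripper_width'],s['wrist_force'])
goto([.478,.244,.12],84.8)
```

```text
36.35 [ 0.43829005 -0.05286105  0.14967676] 0.7206554271366481 [-0.65096615  0.06496992 -3.53878518]
d [-0.04    0.2969  0.0291] w [-0.02 -0.23  5.2 ] |d| 0.301
```

View pics/w15.png

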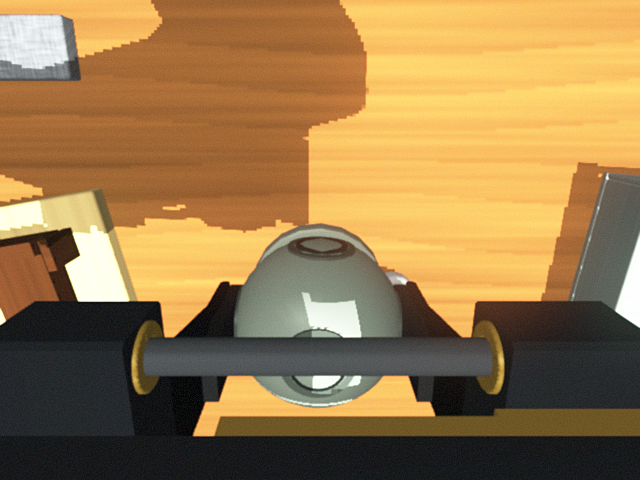

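Call:
drive_tool:
  deltas:
    - {"dx": -0.003,"dy": 0.02,"dz": 0,"wx": 0,"wy": 0,"wz": 0.5}
    - {"dx": -0.008,"dy": 0.055,"dz": 0,"wx": 0,"wy": 0,"wz": 1.5}
    - {"dx": -0.013,"dy": 0.095,"dz": 0,"wx": 0,"wy": 0,"wz": 2.5}
    - {"dx": -0.018,"dy": 0.135,"dz": 0,"wx": 0,"wy": 0,"wz": 3.5}
    - {"dx": -0.023,"dy": 0.175,"dz": 0,"wx": 0,"wy": 0,"wz": 4.5}
    - {"dx": -0.03,"dy": 0.215,"dz": 0,"wx": 0,"wy": 0,"wz": 5.2}
    - {"dx": -0.035,"dy": 0.255,"dz": 0,"wx": 0,"wy": 0,"wz": 5.2}
    - {"dx": -0.039,"dy": 0.285,"dz": 0,"wx": 0,"wy": 0,"wz": 5.2}
    - {"dx": -0.039,"dy": 0.297,"dz": 0.01,"wx": 0,"wy": 0,"wz": 5.2}
    - {"dx": -0.039,"dy": 0.297,"dz": 0.035,"wx": 0,"wy": 0,"wz": 5.2}
    - {"dx": -0.039,"dy": 0.297,"dz": 0.06,"wx": 0,"wy": 0,"wz": 5.2}
    - {"dx": -0.039,"dy": 0.297,"dz": 0.08,"wx": 0,"wy": 0,"wz": 5.2}
    - {"dx": -0.039,"dy": 0.297,"dz": 0.095,"wx": 0,"wy": 0,"wz": 5.2}
    - {"dx": -0.039,"dy": 0.297,"dz": 0.107,"wx": 0,"wy": 0,"wz": 5.2}
    - {"dx": -0.039,"dy": 0.297,"dz": 0.115,"wx": 0,"wy": 0,"wz": 5.2}
    - {"dx": -0.039,"dy": 0.297,"dz": 0.12,"wx": 0,"wy": 0,"wz": 5.2}
    - {"dx": -0.039,"dy": 0.297,"dz": 0.121,"wx": 0,"wy": 0,"wz": 5.2}
    - {"dx": -0.039,"dy": 0.297,"dz": 0.121,"wx": 0,"wy": 0,"wz": 5.2}

```text
time_s: 38.2
tcp_pos: [0.4787, 0.2443, 0.0304]
ee_rot: [[-0.996, 0.09, 0.001], [0.09, 0.996, 0.0], [-0.001, 0.0, -1.0]]
wrist_force: [0.0, -0.4, -3.1]
gripper_width: 0.726
```

Call:
drive_tool:
  deltas:
    - {"dx": 0,"dy": 0,"dz": 0.001,"wx": 0,"wy": 0,"wz": 0}
    - {"dx": 0,"dy": 0,"dz": 0.002,"wx": 0,"wy": 0,"wz": 0}
    - {"dx": 0,"dy": 0,"dz": 0.002,"wx": 0,"wy": 0,"wz": 0}

```text
time_s: 38.5
tcp_pos: [0.4785, 0.2443, 0.0284]
ee_rot: [[-0.996, 0.09, 0.0], [0.09, 0.996, 0.0], [-0.0, 0.0, -1.0]]
wrist_force: [-0.3, 0.8, -2.9]
gripper_width: 0.726
```

Call:
drive_tool:
  deltas:
    - {"dx": 0,"dy": 0,"dz": 0.001,"wx": 0,"wy": 0,"wz": 0}
    - {"dx": 0,"dy": 0,"dz": 0.002,"wx": 0,"wy": 0,"wz": 0}
    - {"dx": 0,"dy": 0,"dz": 0.003,"wx": 0,"wy": 0,"wz": 0}
    - {"dx": 0,"dy": 0,"dz": 0.003,"wx": 0,"wy": 0,"wz": 0}

```text
time_s: 38.9
tcp_pos: [0.4785, 0.2442, 0.0256]
ee_rot: [[-0.996, 0.09, 0.0], [0.09, 0.996, -0.0], [-0.0, -0.0, -1.0]]
wrist_force: [-2.1, 0.6, 1.0]
gripper_width: 0.721
```

Contact. Release and lift.

Call:
drive_tool:
  deltas:
    - {"dx": 0,"dy": 0,"dz": 0,"wx": 0,"wy": 0,"wz": 0}
    - {"dx": 0,"dy": 0,"dz": 0,"wx": 0,"wy": 0,"wz": 0}
    - {"dx": 0,"dy": 0,"dz": 0,"wx": 0,"wy": 0,"wz": 0}
    - {"dx": 0,"dy": 0,"dz": 0,"wx": 0,"wy": 0,"wz": 0}
    - {"dx": 0,"dy": 0,"dz": 0,"wx": 0,"wy": 0,"wz": 0}
    - {"dx": 0,"dy": 0,"dz": -0.02,"wx": 0,"wy": 0,"wz": 0}
    - {"dx": 0,"dy": 0,"dz": -0.05,"wx": 0,"wy": 0,"wz": 0}
    - {"dx": 0,"dy": 0,"dz": -0.1,"wx": 0,"wy": 0,"wz": 0}
    - {"dx": 0,"dy": 0,"dz": -0.15,"wx": 0,"wy": 0,"wz": 0}
    - {"dx": 0,"dy": 0,"dz": -0.2,"wx": 0,"wy": 0,"wz": 0}
    - {"dx": 0,"dy": 0,"dz": -0.25,"wx": 0,"wy": 0,"wz": 0}
    - {"dx": 0,"dy": 0,"dz": -0.25,"wx": 0,"wy": 0,"wz": 0}
    - {"dx": 0,"dy": 0,"dz": -0.25,"wx": 0,"wy": 0,"wz": 0}
  gripper: 1

```text
time_s: 40.2
tcp_pos: [0.4786, 0.2445, 0.2764]
ee_rot: [[-0.996, 0.09, 0.002], [0.09, 0.996, 0.003], [-0.002, 0.003, -1.0]]
wrist_force: [-1.1, 0.1, -0.8]
gripper_width: 1.001
```

Run:
```python
from h import *
s,im=snap('wrist','w16.png');print(s['time_s'],s['tcp_pos'],s['gripper_width'],s['wrist_force'])
snap('scene','s16.png');snap('side','d16.png')
```

```text
40.2 [0.47858232 0.24452842 0.27644924] 1.0011752576239086 [-1.13928341  0.0704047  -0.8247752 ]
```

View pics/w16.png

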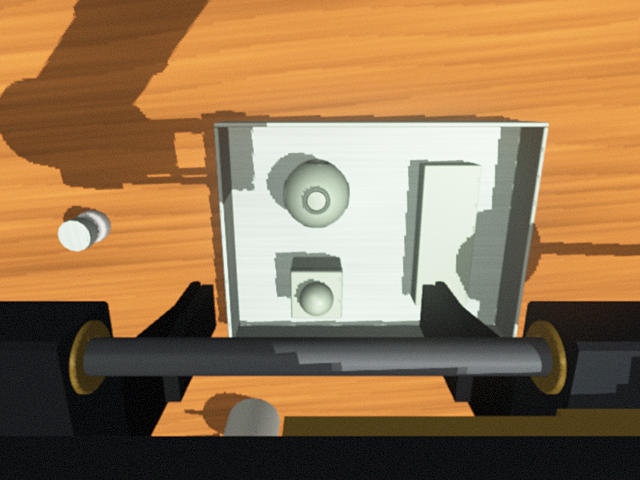

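View pics/s16.png

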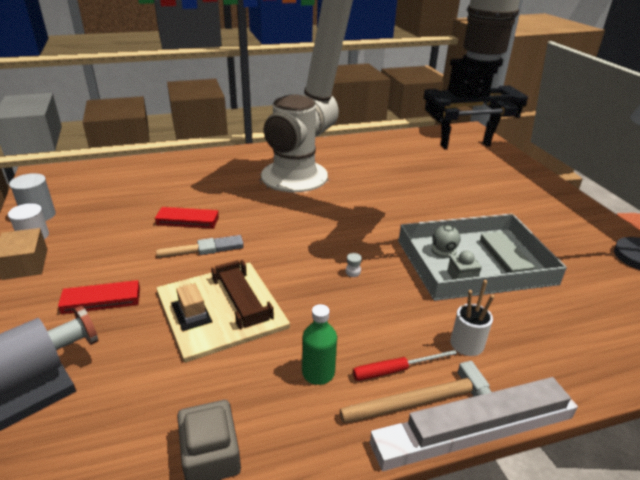

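View pics/d16.png

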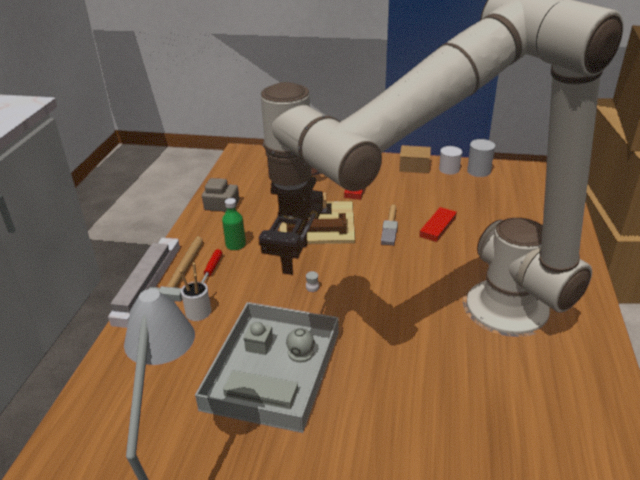

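All three pieces sit properly in the tub, the lapper is on its pad, the bystanders are in place and the arm is clear. Handing in.

```bash
python3 -c "
from h import *
print(ticket.finish_job()); print(r.sense()['time_s'])"
```

```text
the job is handed in; nothing more can be done
None
the job is handed in; nothing more can be done
```

I carried out the whole task and handed it in at about 40 s of robot time. No verdict was reported.

- **Stroke:** I rubbed the lapping block from the near end to the far end and back. Contact was about 7 to 17 N by the wrist force, read only at pauses along the stroke, so brief peaks or dips between readings would not have shown. The lowest reading was at the middle of the way back, so I pressed about 0.8 mm deeper from there.
- **Lapping block:** It is back on its pad, measured about 2 mm from the pad's centre, sole down.
- **Plaque:** It lies flat, face up, in the half of the tub farther from the carvings.
- **Carvings:** Only the ball and the seal were on the table. The seal was knocked aside during the stroke, so I measured it again before gripping it. Both were lowered until the wrist force showed contact with the tub floor, then released.

The last pictures from all three cameras show the plaque flat and both carvings upright in the tub. The block is on its pad, the bystanders have not visibly moved, and the arm is clear of everything.

One disagreement: the scene and side cameras placed things about 10 to 20 mm apart (worst for the seal and the tub) when I read them at the start. I used the wrist camera for every grasp and placing. Its measured sizes matched the given ones to within about 3 mm.

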